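# Set up a test case: clear, slide, open to 75 degrees, load

## Task

A blue battery pack has been left on the closed lid of the gold test case: first put it down upright on the small orange board, then slide the closed case along the bench, without lifting or tipping it, out of the yellow-taped place until it sits squarely inside the blue-taped one. Then raise the case's stiff lid to 75 degrees from closed and let go so that it stays there; finally take the pack again and stand it on the blue pad at the front of the case floor, between front wall and cross rib, long side front to back, with lid and case still as set. Keep the pack upright all the while and leave the handsets, the screwdriver and the jar where they are.

Things in the scene. Friction and masses are not known exactly. Their poses are not given: they have to be found in the camera images.
- case: sizes in mm: gold tray, 140 (x) by 120 (y) by 30 tall, walls 4, floor 5 thick, loose, about 0.85 kg with lid. Origin: centre of its underside. Front wall at its own -x (towards the robot), hinge along its rear (+x) top edge, z up. A black upright grip stands at either side. Inside, a cross rib 4 thick, 24 above the underside, runs across at x = -6; in front of it only a flat blue pad.
- lid (a joint): lid angle, rad (sizes mm): 0 closed, grows as the front edge rises, 1.309 = 75 degrees, stop 1.9. Stiff hinge (0.15 N m), stays where left. The lid is a hood 140 by 120 by 22 tall on the tray rim; closed, its top is 52 above the bench. On it two dark fences, 26 tall, 4 thick, run front to back at y = -23.5 and +23.5 of the case, x from 0 to 50, open at the ends.
- lid_grip (a point): centre of the black bar on the lid near its front edge: a round bar 16 mm thick, 30 long across the case (case y), on a stem 12 wide, its axis 26 above the lid's top; closed it lies at x = -58, y = 0, z = 78 of the case. It can be pinched on its two ends, and turns between the fingers.
- hinge (a point): point on the hinge axis at mid-width: x = 70 mm, z = 30 mm of the case; the axis runs along the case's y.
- grip_left (a point): in the case's left (+y) side grip, a black upright block, in mm 24 (x) by 34 (y), top 45 above the bench; this point is on its middle, 36 above the bench, at x = 0, y = 87 of the case.
- grip_right (a point): same for the right (-y) side grip: y = -87 of the case.
- bay (a point): (mm) centre of the blue pad on the tray floor, 5 above the bench, at x = -37, y = 0 of the case. The front wall (30 tall) and the rib leave 58 for the pack along x; to the sides (y) the tray is open to its side walls, 56 from the centre.
- pack: blue battery pack with a white band, in mm a block 50 (x) by 36 (y) by 34 tall, 0.15 kg, loose. Origin: centre of its underside. It starts on the lid between the two fences, its long x along the case's x, about x = 25 of the case, free at its two short ends. It ends with its x along the case's x, either way round.
- board: small orange board lying fixed on the bench, in mm 140 (x) by 120 (y) by 6 thick. Origin: centre of its underside.
- mark_yellow: yellow tape outline on the bench, in mm inside 160 (x) by 230 (y), where the case starts. Origin: its centre, on the bench. Flat, no obstacle.
- mark_blue: blue tape outline of the same size, where the case must go; the case's x along its x (hinge side at its +x). Origin: its centre, on the bench.
- foam_tray: bystander: fixed white foam tray 140 x 120 x 50 mm tall, across the bench from the orange board. Origin: centre of its underside.
- unit_a: bystander: gold hinged handset 88 x 60 x 28, red circuit board on top; origin at its underside, sizes in mm
- unit_b: bystander: silver handset of the same shape; origin at its underside, sizes in mm
- unit_c: bystander: silver handset of the same shape; origin at its underside, sizes in mm
- screwdriver: bystander: screwdriver lying on the bench; body x along it; origin at its underside, sizes in mm
- jar: bystander: closed jar, 52 across, 70 tall; origin at its underside, sizes in mm
Things that resemble listed ones, but are neither listed nor needed, are in the scene too. Leave any black or brown look-alike of the pack alone.

How it is judged:
By the outcome, as a careful person would: the job done as asked, in the order asked, and still so for the second after the job is handed in, with the robot touching nothing.
It also fails if it takes over 72 s, if anything falls off the work surface, if the arm or the gripper's body presses on something with over 40 N, if the wrist force passes 120 N, or if a joint passes its speed limit or range.

## Robot

A 6-joint arm with a two-finger parallel gripper is mounted at the origin on the work surface. World frame = base frame: x ahead of the robot, y to its left, z up, the work surface at z = 0. Lengths are in m, angles in rad, forces in N, time in s.
With the tool pointing down it reaches from about 0.35 to 0.875 m from the base axis. Payload 15.5 kg.
Tool frame: the origin (TCP) lies between the finger pads; the fingertips stand r.finger_overhang ahead of it and the grasp point (between the pads) lies 2 mm behind it (r.finger_overhang is the distance from the TCP to the fingertips, in m); z points along the fingers, y is the line along which they close (so a half turn about z gives the same grasp; the last joint's range is limited). The gripper opens to 85 mm and grips with 20 to 120 N. Pads are 22 mm wide; open, the fingers measure 114 mm over their backs; the gripper's body (76 mm by 85 mm) begins 54 mm behind the grasp point. The pads swing forward as they close: fully open they stand 13 mm farther back than shut.
Start: joints at [1.117, 0.494, 1.345, -0, 1.302, -0.096], TCP at [0.219, 0.585, 0.213] pointing down, gripper open.
Joint ranges: [-2.91, 2.91], [-0.82, 2.16], [0.22, 2.67], [-1.22, 4.37], [0.12, 2.79], [-3.08, 3.08]. Speed limits (rad/s): [1.89, 1.89, 2.57, 3.01, 3.01, 3.01].

## Interface

Orientations are given as a unit quaternion [w, x, y, z].
In Python, from station import r gives the robot as it stands.
- The arm moves only by the tool play_rows, never from a script. Its argument "rows" is a list of rows, each a list of 3 entries, a list of its own where there are three numbers: the turn, a rotation vector about the tool's x, y, z in units of 6 degrees (1.0 is 6 degrees), then the shift along the tool's x, y, z in units of 4 cm (1.0 is 4 cm), then the closure, from -1 (fully open) to 1 (shut). In form: [[[ax, ay, az], [x, y, z], claw], ...]. A call has 1 to 5 rows; each row shifts and turns the commanded pose from where the row before left it, along the tool's axes as they then stand; what a row does not reach is not made up. A row lasts 1/12 s, in which the tool goes at most 41.7 mm and 7.16 degrees, less where a joint would pass 70% of its speed; a pose out of reach is approached as far as the arm can. A call with a number of a shift or a turn outside -1 to 1 is refused whole. A call with a gripper value outside its range is refused whole. The fingers move at their own pace and stop on an object; "grip_force" is the grip in N (left out, the last holds). Time passes only in rows, so rows that do not move let the fingers close. It gives the time, the measured TCP pose, the force, the opening and the grip force at its end, in the units of the state.
- r.read_state(): the state, without advancing time (a new reading comes with each control period).
- r.capture(name): name is "scene" or "side" or "wrist"; returns the picture (384x512x3 uint8, red, green, blue); there is no depth.
- r.camera_model(name): a dict with "K" (3x3 intrinsics, pixels), "pose" (4x4, takes a point from camera to world coordinates). Camera axes: x right, y down, z forward; pixel columns grow to the right and rows downward; lengths in m; the calibration is good to about 2 mm. A picture is of the moment at which its call begins: read the wrist's pose just before it. camera_model takes no time and is no camera call; for the wrist camera it gives the pose at the moment of the call.
- r.sign_off(): hands the job in; it is judged then, once.
Trained networks look in the newest picture that a camera, given by its name, has taken for a name from the list of things; names that differ only in an ending like _2 or _b are one class to them, and where a whole thing is asked for, a point or a joint stands for the part that bears it (a point fixed in the world has none). Each returns a list of dicts, best first, with "score" (0 to 1); they miss things now and then, are a little off and sometimes report something else, mostly with a low value. They report only what shows in the picture. A call takes as long as a camera call. They do not tell look-alikes from the thing itself.
- r.boxes_of(name, camera): "bbox" ([centre column, centre row, width, height] in pixels, round what is visible of it).
- r.trace(name, camera): "region" (384x512 bool, what is visible of it) and "bbox" ([centre column, centre row, width, height] in pixels, round what is visible of it).
- r.landmark_of(name, camera): "pixel" ([row, column] in pixels: a listed point, or the origin of a listed thing).
The state is a dict: "t": time; "joint_positions": joint angles; "joint_velocities": joint speeds; "effort": joint torques, N m; "eef_pos": TCP position; "tool_rot": TCP orientation; "force": force on the tool from outside, world axes, zero at the start; "torque": the same for the moment, N m; "finger_gap": finger opening in m; "gripper_force": force on a finger pad.
Only numpy, scipy, OpenCV 4.12 (cv2) and the standard library are available. Lean on these libraries where they do the work, as an engineer would, in place of code of your own. Each camera call takes 0.05 s, during which the arm holds its last target. There are 200 camera calls.

## Working session

There is one attempt and no reset: what is moved stays moved. The work goes in short steps, Python scripts to look and compute and a tool call to move; the robot and the scene stay as the last step left them, time stands still between calls to the robot, and variables do not carry over. Pictures are saved under pics/ and viewed, at most 10 in all, crops included, and the job is handed in when it is done.

Besides the shell and the picture viewer there is one more tool, called after "Call:" as name([rows], argument=value, ...), one row to a line, values as JSON. play_rows: Moves the arm, as the interface text tells. Its arguments: {"type":"object","properties":{"rows":{"type":"array"},"grip_force":{"type":"number"}},"required":["rows"]}

```bash
mkdir -p pics; ls; cat > h.py <<'E'
import numpy as np, cv2
from station import r
def save(n,cam,img=None):
    im=r.capture(cam) if img is None else img
    cv2.imwrite(f'pics/{n}.png',im[:,:,::-1]); return im
def ray(cam,u,v,z,M=None):
    M=M or r.camera_model(cam); K=np.array(M['K']);P=np.array(M['pose'])
    d=P[:3,:3]@np.linalg.solve(K,[u,v,1.]);o=P[:3,3]
    return o+d*(z-o[2])/d[2]
def proj(cam,p,M=None):
    M=M or r.camera_model(cam); K=np.array(M['K']);P=np.array(M['pose'])
    c=K@(P[:3,:3].T@(np.array(p)-P[:3,3])); return c[:2]/c[2]
E
python3 - <<'E'
from h import *
a=save('s0','scene');b=save('d0','side')
cv2.imwrite('pics/both.png',cv2.resize(np.vstack([a,b])[:,:,::-1],None,fx=.78,fy=.78)) 
for c in('scene','side'):
    M=r.camera_model(c);print(c,np.round(M['pose'],3).tolist(),np.round(M['K'],1).tolist())
for n,z in [('case',0),('pack',.052),('board',0),('mark_blue',0),('mark_yellow',0),('lid_grip',.078),('grip_left',.036),('grip_right',.036),('hinge',.03),('foam_tray',0),('jar',0)]:
  for c in('scene','side'):
    L=r.landmark_of(n,c)
    for l in L[:3]:
        v,u=l['pixel'];print(n,c,round(l['score'],2),np.round([u,v]),np.round(ray(c,u,v,z),3))
print(r.read_state(),r.finger_overhang)
E
```

```text
pics
scene [[-0.138, 0.831, -0.538, 1.219], [0.99, 0.121, -0.066, 0.084], [0.01, -0.542, -0.84, 1.092], [0.0, 0.0, 0.0, 1.0]] [[458.6, 0.0, 252.5], [0.0, 458.6, 189.4], [0.0, 0.0, 1.0]]
side [[-0.939, -0.274, 0.206, 0.32], [-0.342, 0.72, -0.603, 0.664], [0.017, -0.637, -0.771, 0.92], [0.0, 0.0, 0.0, 1.0]] [[353.3, 0.0, 254.1], [0.0, 353.3, 192.0], [0.0, 0.0, 1.0]]
case scene 0.87 [302. 197.] [0.525 0.139 0.   ]
case side 0.57 [252. 245.] [0.501 0.139 0.   ]
pack scene 0.86 [306. 248.] [0.707 0.159 0.052]
pack scene 0.67 [305. 189.] [0.532 0.142 0.052]
pack scene 0.54 [308. 147.] [0.385 0.139 0.052]
pack side 0.79 [300. 267.] [0.343 0.189 0.052]
pack side 0.67 [198. 233.] [0.649 0.188 0.052]
pack side 0.53 [241. 232.] [0.534 0.141 0.052]
board scene 0.87 [120. 166.] [ 0.495 -0.397  0.   ]
board side 0.8 [298. 138.] [ 0.499 -0.373 -0.   ]
board side 0.18 [234. 261.] [0.529 0.208 0.   ]
lid_grip scene 0.77 [307. 160.] [0.454 0.138 0.078]
lid_grip scene 0.58 [302. 195.] [0.568 0.136 0.078]
lid_grip side 0.76 [272. 239.] [0.439 0.148 0.078]
lid_grip side 0.72 [248. 243.] [0.496 0.184 0.07
[... 808 characters left out ...]
[ 1.11651658e+00,  4.93622250e-01,  1.34551961e+00,  3.67028334e-05,
        1.30253808e+00, -9.54880629e-02]), 'joint_velocities': array([-1.52052826e-04,  2.36990912e-04,  2.28738611e-04, -2.55568762e-05,
        1.43544781e-03,  1.22695317e-03]), 'effort': array([ 6.76458058e-04, -8.82064319e+01, -3.84267032e+01, -3.22500873e-04,
        8.43306607e-04,  9.59487534e-05]), 'eef_pos': array([0.21943249, 0.58518836, 0.21335647]), 'tool_rot': array([-2.88777758e-05,  1.78439928e-01,  9.83950807e-01, -3.72050544e-05]), 'force': array([ 0.47632193,  0.13824823, -0.0928388 ]), 'torque': array([-0.0392602 , -0.00282946, -0.02114873]), 'gripper_force': 0.0, 'finger_gap': 0.08573857746141639} 0.017
```

View pics/both.png

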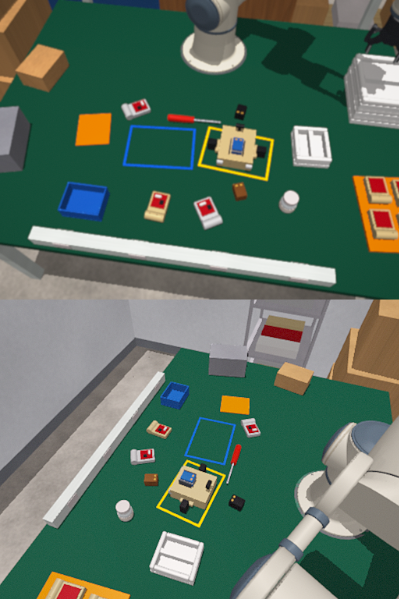

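The scene view shows the gold case with the blue pack at about (305,189). The brown look-alike is at (306,248) and the black one at (308,147); I choose the blue one. The orange board is at (120,166), the blue tape is centred near (205,187), and the larger orange panel at lower right isn't needed.

```bash
python3 - <<'E'
from h import *
import itertools
ims={'scene':cv2.imread('pics/s0.png'),'side':cv2.imread('pics/d0.png')}
def rect(mask,cam,z):
    v,u=np.nonzero(mask); M=r.camera_model(cam)
    p=np.array([ray(cam,a,b,z,M)[:2] for a,b in zip(u,v)])
    (c,s,a)=cv2.minAreaRect((p*1000).astype(np.float32)); return np.round(c,1),np.round(s,1),round(a,2),len(u)
for cam,im in ims.items():
    hsv=cv2.cvtColor(im,cv2.COLOR_BGR2HSV)
    for n,lo,hi,z,cen in [('blue',(100,120,80),(125,255,255),0,(.5,-.13,0)),('yellow',(24,150,150),(34,255,255),0,(.51,.142,0)),('orange',(8,200,150),(20,255,255),.006,(.497,-.39,0))]:
        m=cv2.inRange(hsv,lo,hi); k=np.ones((3,3),np.uint8)
        nl,lab,st,ce=cv2.connectedComponentsWithStats(cv2.dilate(m,k))
        p=proj(cam,cen)
        for i in range(1,nl):
            if st[i,4]>80 and np.hypot(*(st[i,:2]+st[i,2:4]/2-p))<30: print(cam,n,st[i],rect((lab==i)&(m>0),cam,z))
    for n in('pack','board'):
        L=r.trace(n,cam)
        for l in L[:3]: print(cam,n,np.round(l['bbox']),round(l['score'],2))
a=ims['scene'][125:265,235:385];b=ims['side'][190:300,180:300]
cv2.imwrite('pics/crop.png',np.hstack([cv2.resize(a,(450,420),interpolation=2),cv2.resize(b,(350,420),interpolation=2)]))
E
```

```text
scene blue [ 156  159   97   60 1757] (array([ 532. , -135.2]), array([182.4, 251.3]), 4.47, 1181)
scene yellow [ 252  161  100   72 1445] (array([516.8, 141.4]), array([249.6, 180.1]), 84.35, 901)
scene orange [  96  144   48   44 1808] (array([ 495. , -394.4]), array([140.9, 120.2]), 12.05, 1628)
scene pack [309. 146.  12.  23.] 0.71
scene pack [306. 246.  18.  21.] 0.61
scene pack [304. 188.  72.  57.] 0.22
scene board [119. 168.  48.  41.] 0.66
scene board [304. 188.  14.  25.] 0.45
scene board [202. 268.  32.  37.] 0.19
side blue [ 235  150   69   64 1104] (array([ 531.7, -132.3]), array([178.9, 251.5]), 4.46, 618)
side yellow [ 199  214   91   79 1233] (array([516.9, 144.4]), array([249.6, 178.6]), 84.55, 672)
side orange [282 122  39  27 873] (array([ 491.8, -388.8]), array([139.1, 122.3]), 12.11, 743)
side pack [193. 230.  20.  14.] 0.74
side pack [242. 229.  23.  19.] 0.7
side pack [305. 262.  19.  20.] 0.62
side board [301. 136.  41.  23.] 0.96
```

View pics/crop.png

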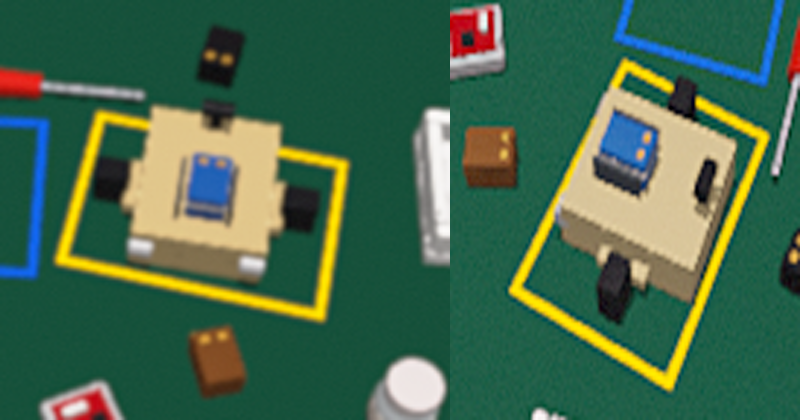

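The crop confirms it: the blue pack with the white band sits between the fences (scene 305,188), and brown and black stand apart on the bench. Blue mark: centre (0.532,-0.134), yaw 4.5°. Board: (0.493,-0.392), yaw 12°. Moving above the case.

Call:
play_rows([
  [[0,0,0],[-0.78,-0.55,-0.05],-1],
  [[0,0,0],[-0.78,-0.55,-0.05],-1],
  [[0,0,0],[-0.78,-0.55,-0.05],-1],
  [[0,0,0],[-0.78,-0.55,-0.05],-1],
  [[0,0,0],[-0.78,-0.55,-0.05],-1],
], grip_force=40)

```text
t: 1.82
eef_pos: [0.3275, 0.4259, 0.2236]
tool_rot: [0.0, 0.178, 0.984, 0.0]
force: [1.0, 0.3, 1.0]
finger_gap: 0.0853
gripper_force: 0.0
```

Call:
play_rows([
  [[0,0,0],[-0.78,-0.55,-0.05],-1],
  [[0,0,0],[-0.78,-0.55,-0.05],-1],
  [[0,0,0],[-0.78,-0.55,-0.05],-1],
  [[0,0,0],[-0.78,-0.55,-0.05],-1],
  [[0,0,0],[-0.78,-0.55,-0.05],-1],
])

```text
t: 2.23
eef_pos: [0.4351, 0.268, 0.2337]
tool_rot: [0.0, 0.178, 0.984, 0.0]
force: [-0.3, 0.4, 0.8]
finger_gap: 0.0855
gripper_force: 0.0
```

Call:
play_rows([
  [[0,0,0],[-0.78,-0.55,-0.05],-1],
  [[0,0,0],[-0.78,-0.55,-0.05],-1],
  [[0,0,0],[-0.78,-0.55,-0.05],-1],
  [[0,0,0],[-0.78,-0.55,-0.05],-1],
])

```text
t: 2.57
eef_pos: [0.5211, 0.1416, 0.2417]
tool_rot: [0.0, 0.178, 0.984, 0.0]
force: [1.3, 2.0, 0.1]
finger_gap: 0.0854
gripper_force: 0.0
```

Call:
play_rows([
  [[0,0,1],[0,0,0],-1],
  [[0,0,1],[0,0,0],-1],
  [[0,0,1],[0,0,0],-1],
  [[0,0,1],[0,0,0],-1],
])

```text
t: 2.9
eef_pos: [0.5204, 0.1431, 0.2414]
tool_rot: [0.0, 0.382, 0.924, 0.0]
force: [0.1, -0.9, -0.3]
finger_gap: 0.0856
gripper_force: 0.0
```

Call:
play_rows([
  [[0,0,1],[0,0,0],-1],
  [[0,0,1],[0,0,0],-1],
  [[0,0,1],[0,0,0],-1],
  [[0,0,1],[0,0,0],-1],
])

```text
t: 3.23
eef_pos: [0.5203, 0.1434, 0.2414]
tool_rot: [0.0, 0.565, 0.825, 0.0]
force: [0.4, 0.0, -0.8]
finger_gap: 0.0855
gripper_force: 0.0
```

Call:
play_rows([
  [[0,0,1],[0,0,0],-1],
  [[0,0,1],[0,0,0],-1],
  [[0,0,1],[0,0,0],-1],
  [[0,0,1],[0,0,0],-1],
])

```text
t: 3.57
eef_pos: [0.5203, 0.1434, 0.2414]
tool_rot: [0.0, 0.724, 0.689, 0.0]
force: [-0.1, -0.8, -0.5]
finger_gap: 0.0856
gripper_force: 0.0
```

```bash
cat >> h.py <<'E'
from scipy.optimize import least_squares
def yawq(q=None):
    from scipy.spatial.transform import Rotation as R
    q=r.read_state()['tool_rot'] if q is None else q
    m=R.from_quat([q[1],q[2],q[3],q[0]]).as_matrix(); return m
def go(x,y,z):
    s=r.read_state(); m=yawq(s['tool_rot']); d=m.T@(np.array([x,y,z])-s['eef_pos'])/.04
    print('tcp',np.round(s['eef_pos'],4),'phi',round(np.degrees(np.arctan2(m[1,1],m[0,1])),2),'tilt',np.round(m[:,2],3),'-> units',np.round(d,2)); return d
CP={'hinge':(.07,0,.03),'lid_grip':(-.058,0,.078),'grip_left':(0,.087,.036),'grip_right':(0,-.087,.036)}
def casepose(x0,y0,yaw0,cams=('scene','side','wrist'),names=CP):
    obs=[]
    for c in cams:
        r.capture(c);M=r.camera_model(c)
        for n in names:
            p=np.array(CP[n]);a=yaw0
            w=np.array([x0+np.cos(a)*p[0]-np.sin(a)*p[1],y0+np.sin(a)*p[0]+np.cos(a)*p[1],p[2]])
            q=proj(c,w,M)
            L=[l for l in r.landmark_of(n,c) if np.hypot(l['pixel'][1]-q[0],l['pixel'][0]-q[1])<25]
            if L: 
                g=ray(c,L[0]['pixel'][1],L[0]['pixel'][0],p[2],M)
                obs.append((p,g[:2])); print(c,n,round(L[0]['score'],2),np.round(g,4))
    def f(v):
        a=v[2];Rm=np.array([[np.cos(a),-np.sin(a)],[np.sin(a),np.cos(a)]])
        return np.concatenate([(Rm@p[:2]+v[:2]-g)*1000 for p,g in obs])
    s=least_squares(f,[x0,y0,yaw0],x_scale=[.01,.01,.1],loss='soft_l1',f_scale=3.)
    print('case',np.round(s.x[:2],4),'yaw',round(np.degrees(s.x[2]),2),'rms mm',np.sqrt(np.mean(f(s.x)**2)).round(1)); return s.x
E
python3 - <<'E'
from h import *
im=save('w1','wrist');M=r.camera_model('wrist');print(np.round(M['pose'],3).tolist())
casepose(.517,.14,-.07)
hsv=cv2.cvtColor(im[:,:,::-1].copy(),cv2.COLOR_BGR2HSV)
m=cv2.inRange(hsv,(100,120,60),(125,255,255)); nl,lab,st,ce=cv2.connectedComponentsWithStats(m)
for i in range(1,nl):
    if st[i,4]>200:
        v,u=np.nonzero(lab==i); p=np.array([ray('wrist',a,b,.086,M)[:2] for a,b in zip(u,v)])
        print(st[i],cv2.minAreaRect((p*1000).astype(np.float32)))
E
```

```text
[[0.998, -0.056, -0.019, 0.524], [-0.059, -0.952, -0.302, 0.221], [-0.001, 0.302, -0.953, 0.403], [0.0, 0.0, 0.0, 1.0]]
scene hinge 0.59 [0.5855 0.1407 0.03  ]
scene grip_left 0.78 [0.52  0.218 0.036]
scene grip_right 0.74 [0.5095 0.0576 0.036 ]
side hinge 0.97 [0.5811 0.1375 0.03  ]
side lid_grip 0.92 [0.4452 0.1357 0.078 ]
side grip_left 0.77 [0.5229 0.2227 0.036 ]
side grip_right 0.68 [0.5048 0.0518 0.036 ]
wrist hinge 0.63 [0.5817 0.1357 0.03  ]
wrist lid_grip 0.67 [0.456  0.1405 0.078 ]
wrist grip_left 0.79 [0.517 0.227 0.036]
wrist grip_right 0.7 [0.505  0.0527 0.036 ]
case [0.5126 0.139 ] yaw -3.21 rms mm 4.0
[263 173  27  13 262] ((542.218505859375, 128.9261474609375), (13.242786407470703, 27.627626419067383), 88.59930419921875)
[ 200  249  128  108 2043] ((524.5087890625, -39.67851257324219), (141.74917602539062, 157.18052673339844), 3.628079891204834)
```

View pics/w1.png

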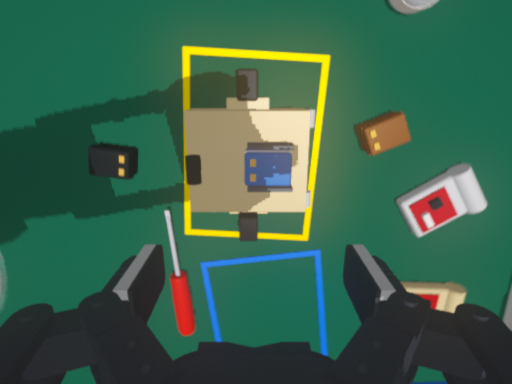

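Wrist view: case centred near (247,160) and square with the image (yaw ≈ -3°), pack near (269,169), black look-alike (113,161), brown (383,133). Measuring the pack more closely.

```bash
python3 - <<'E'
from h import *
im=cv2.imread('pics/w1.png');M=r.camera_model('wrist')
hsv=cv2.cvtColor(im,cv2.COLOR_BGR2HSV)
m=cv2.inRange(hsv,(95,60,20),(130,255,255));m[:140]=0;m[200:]=0;m[:,:230]=0;m[:,310:]=0
v,u=np.nonzero(m);print(u.min(),u.max(),v.min(),v.max())
for row in range(142,194,3): print(row,''.join('#' if x else '.' for x in m[row,236:302]))
for q in [(245,152),(292,152),(245,188),(292,188)]: print(q,np.round(ray('wrist',*q,.086,M),4))
a=np.radians(-3.2);c=np.array([.5126,.139])
for cx in(25,):
  for dx,dy in((-25,-18),(25,-18),(25,18),(-25,18)):
    R=np.array([[np.cos(a),-np.sin(a)],[np.sin(a),np.cos(a)]]);w=c+R@np.array([cx+dx,dy])/1000
    print(dx,dy,np.round(proj('wrist',[*w,.086],M),1))
go(.5376,.1376,.12)
E
```

```text
245 290 153 185
142 ..................................................................
145 ..................................................................
148 ..................................................................
151 ..................................................................
154 .........##############################################...........
157 .........##############################################...........
160 .........#####.......##################################...........
163 .........#####.......##################################...........
166 .........#####......###################################...........
169 .........##############################################...........
172 .........##############################################...........
175 .........#####.......##################################...........
178 .........#####......###################################...........
181 .........#####......###################################...........
184 ..........############################################............
187 ..................................................................
190 ..................................................................
193 ..................................................................
(245, 152) [0.511  0.1597 0.086 ]
(292, 152) [0.5596 0.1575 0.086 ]
(245, 188) [0.5089 0.1206 0.086 ]
(292, 188) [0.5593 0.1183 0.086 ]
-25 -18 [247.5 187.5]
25 -18 [294.1 188. ]
25 18 [295.8 155. ]
-25 18 [247.7 154.5]
tcp [0.5203 0.1434 0.2414] phi -2.55 tilt [ 0. -0. -1.] -> units [-0.13  0.44  3.03]
```

Call:
play_rows([
  [[0,0,0.1],[-0.09,0.37,0.6],-1],
  [[0,0,0],[0,0,0.7],-1],
  [[0,0,0],[0,0,0.7],-1],
  [[0,0,0],[0,0,0.7],-1],
  [[0,0,0],[0,0,0.5],-1],
])

```text
t: 4.78
eef_pos: [0.5341, 0.139, 0.1112]
tool_rot: [-0.0, 0.726, 0.687, -0.001]
force: [-0.3, 0.0, -0.8]
finger_gap: 0.0854
gripper_force: 0.0
```

Call:
play_rows([
  [[0,0,0],[0,0,0.4],-1],
  [[0,0,0],[0,0,0.3],-1],
  [[0,0,0],[0,0,0.26],-1],
  [[0,0,0],[0,0,0],-1],
])

```text
t: 5.12
eef_pos: [0.534, 0.139, 0.0733]
tool_rot: [-0.001, 0.726, 0.687, -0.001]
force: [-0.4, -0.2, -0.2]
finger_gap: 0.0853
gripper_force: 0.0
```

Call:
play_rows([
  [[0,0,0],[0,0,0],0],
  [[0,0,0],[0,0,0],0.5],
  [[0,0,0],[0,0,0],1],
  [[0,0,0],[0,0,0],1],
  [[0,0,0],[0,0,0],1],
], grip_force=30)

```text
t: 5.53
eef_pos: [0.5352, 0.1392, 0.0755]
tool_rot: [0.0, 0.726, 0.687, 0.0]
force: [0.6, 0.3, 0.1]
finger_gap: 0.0255
gripper_force: 0.0
```

Call:
play_rows([
  [[0,0,0],[0,0,0],1],
  [[0,0,0],[0,0,0],1],
  [[0,0,0],[0,0,0],1],
])

```text
t: 5.78
eef_pos: [0.535, 0.1392, 0.0751]
tool_rot: [0.0, 0.726, 0.687, 0.0]
force: [0.4, -0.7, 0.1]
finger_gap: -0.0001
gripper_force: 0.0
```

```bash
python3 - <<'E'
from h import *
a=save('s2','scene');b=save('d2','side');w=save('w2','wrist')
A=a[125:265,235:385];B=b[160:300,180:330]
cv2.imwrite('pics/c2.png',np.hstack([cv2.resize(A,(390,364)),cv2.resize(B,(390,364))])[:,:,::-1])
print(r.read_state())
E
```

```text
{'t': 5.9333, 'joint_positions': array([ 1.46546880e-01,  5.68986870e-01,  1.67218924e+00, -1.57181021e-05,
        9.00468314e-01,  2.01606942e-01]), 'joint_velocities': array([ 2.82265423e-05, -1.12107518e-04,  4.95860620e-04, -1.07827180e-03,
        2.13731478e-04, -3.84130336e-04]), 'effort': array([ 4.02568097e-03, -8.24790287e+01, -2.58206463e+01, -6.12105464e-05,
        2.21651113e-03, -1.56471865e-04]), 'eef_pos': array([0.53489379, 0.13919439, 0.07496634]), 'tool_rot': array([-9.81436044e-06,  7.26299695e-01,  6.87378172e-01, -2.47325628e-05]), 'force': array([-0.37710303, -0.3384846 , -0.10101608]), 'torque': array([0.02813866, 0.05842171, 0.01742489]), 'gripper_force': 0.0, 'finger_gap': 0.00028169722580710985}
```

View pics/c2.png

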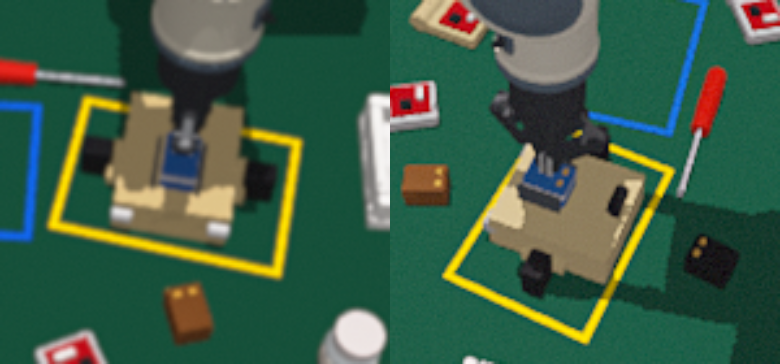

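The fingers are shut and seem to be above the pack (scene about (306,183)); the pack and fences haven't moved. I'll check the projections.

```bash
python3 - <<'E'
from h import *
s=r.read_state()
for c in('scene','side','wrist'):
    for z in(.04,.058,.075,.086,.1,.12): print(c,z,np.round(proj(c,[.535,.139,z]),1))
a=cv2.imread('pics/s2.png')[160:220,275:335];b=cv2.imread('pics/d2.png')[200:260,210:270]
w=cv2.imread('pics/w2.png')[200:384,150:362]
f=lambda x:cv2.resize(x,(400,400),interpolation=cv2.INTER_CUBIC)
cv2.imwrite('pics/c3.png',np.hstack([f(a),f(b)]))
E
```

```text
scene 0.04 [303.1 192.5]
scene 0.058 [303.8 188.9]
scene 0.075 [304.5 185.4]
scene 0.086 [304.9 183.1]
scene 0.1 [305.5 180.2]
scene 0.12 [306.3 175.8]
side 0.04 [241.2 233.9]
side 0.058 [241.2 230.5]
side 0.075 [241.1 227.2]
side 0.086 [241.1 225. ]
side 0.1 [241.  222.2]
side 0.12 [240.9 218.1]
wrist 0.04 [255.2 209.1]
wrist 0.058 [255.2 219.7]
wrist 0.075 [255.4 231.6]
wrist 0.086 [255.4 240.5]
wrist 0.1 [255.6 253.6]
wrist 0.12 [255.8 276.8]
```

View pics/c3.png

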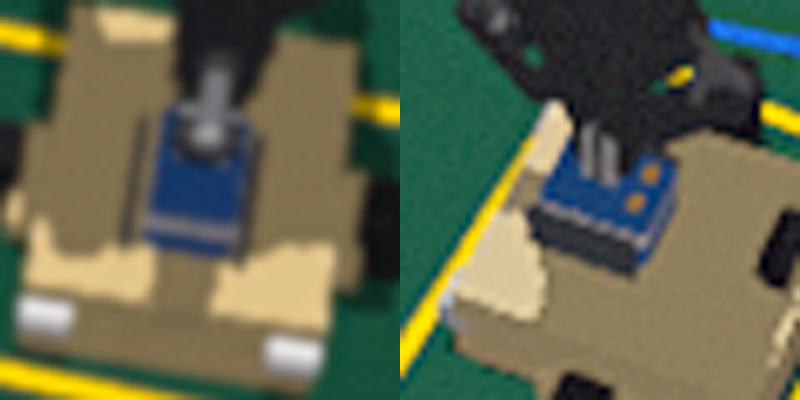

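View pics/w2.png

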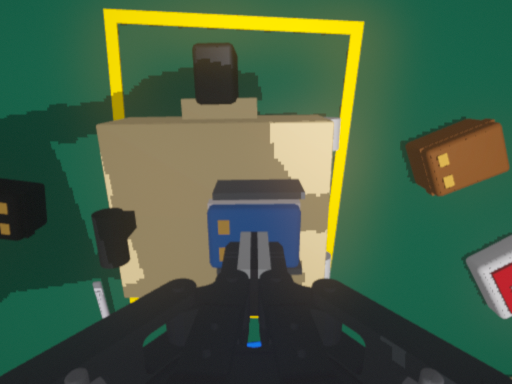

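The wrist view shows the shut tips at (254,233), on top of the pack rather than around it, so the tips reach about 30 mm less far than the overhang figure says. I'll open to about 60 mm, go down part way, and watch the force.

Call:
play_rows([
  [[0,0,0],[0,0,0],-0.45],
  [[0,0,0],[0,0,0],-0.45],
  [[0,0,0],[0,0,0],-0.45],
  [[0,0,0],[0,0,0],-0.45],
  [[0,0,0],[0,0,0],-0.45],
])

```text
t: 6.35
eef_pos: [0.5349, 0.1392, 0.075]
tool_rot: [0.0, 0.726, 0.687, -0.0]
force: [-0.1, -1.1, -0.7]
finger_gap: 0.0604
gripper_force: 0.0
```

Call:
play_rows([
  [[0,0,0],[0,0,0],-0.45],
  [[0,0,0],[0,0,0.1],-0.45],
  [[0,0,0],[0,0,0.1],-0.45],
  [[0,0,0],[0,0,0],-0.45],
])

```text
t: 6.68
eef_pos: [0.5344, 0.1391, 0.0661]
tool_rot: [-0.0, 0.726, 0.687, -0.0]
force: [-0.6, -0.2, 0.9]
finger_gap: 0.0621
gripper_force: 0.0
```

```bash
python3 - <<'E'
from h import *
a=save('s4','scene')[160:220,275:335];b=save('d4','side')[200:260,210:270];w=save('w4','wrist')
f=lambda x:cv2.resize(x,(300,300),interpolation=cv2.INTER_CUBIC)
cv2.imwrite('pics/c4.png',np.hstack([np.vstack([f(a),f(b)]),cv2.resize(w[100:384,120:400],(500,600))])[:,:,::-1])
s=r.read_state();print(s['eef_pos'],s['force'],s['finger_gap'],r.finger_overhang, r.camera_model('wrist')['K'])
E
```

```text
[0.5348445  0.13917361 0.06682436] [-0.07129696 -0.35611472  0.74920832] 0.062257862897934495 0.017 [[309.37512991   0.         253.67640405]
 [  0.         309.37512991 187.97535768]
 [  0.           0.           1.        ]]
```

View pics/c4.png

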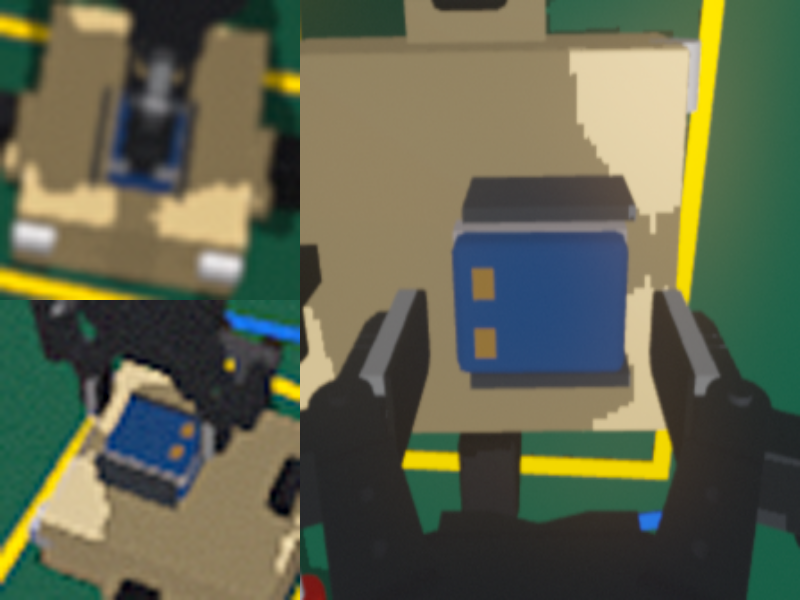

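The view settles it. The fingers straddle the pack evenly (crop columns 428 and 652, pack 453 to 627), but the tips are about 5 mm above its top, so they stand about 24 mm behind the TCP at this opening. I'll go down 28 mm more, then close.

Call:
play_rows([
  [[0,0,0],[0,0,0.25],-0.42],
  [[0,0,0],[0,0,0.25],-0.42],
  [[0,0,0],[0,0,0.1],-0.42],
  [[0,0,0],[0,0,0],-0.42],
])

```text
t: 7.17
eef_pos: [0.534, 0.139, 0.0414]
tool_rot: [-0.001, 0.726, 0.687, -0.001]
force: [-0.5, -0.0, 0.4]
finger_gap: 0.0605
gripper_force: 0.0
```

Call:
play_rows([
  [[0,0,0],[0,0,0.1],-0.42],
  [[0,0,0],[0,0,0],0.2],
  [[0,0,0],[0,0,0],0.6],
  [[0,0,0],[0,0,0],0.6],
  [[0,0,0],[0,0,0],0.6],
], grip_force=30)

```text
t: 7.58
eef_pos: [0.535, 0.1392, 0.0392]
tool_rot: [0.0, 0.726, 0.687, 0.0]
force: [-0.1, -0.5, -0.8]
finger_gap: 0.049
gripper_force: 33.2
```

Gripped (gap 49 mm). Lifting and carrying to the board.

Call:
play_rows([
  [[0,0,0],[0,0,-0.3],0.6],
  [[0,0,0],[0,0,-0.5],0.6],
  [[0,0,0],[0,0,-0.7],0.6],
  [[0,0,0],[-0.4,0,-0.6],0.6],
  [[0,0,0],[-0.7,0,0],0.6],
])

```text
t: 8.0
eef_pos: [0.5349, 0.0967, 0.1273]
tool_rot: [0.002, 0.725, 0.688, 0.003]
force: [2.0, -1.1, -0.7]
finger_gap: 0.0493
gripper_force: 33.3
```

Call:
play_rows([
  [[0,0,0],[-0.9,-0.02,0],0.6],
  [[0,0,0],[-0.9,-0.02,0],0.6],
  [[0,0,0],[-0.9,-0.02,0],0.6],
  [[0,0,0],[-0.9,-0.02,0],0.6],
  [[0,0,0],[-0.9,-0.02,0],0.6],
])

```text
t: 8.42
eef_pos: [0.5182, -0.0859, 0.1233]
tool_rot: [0.0, 0.726, 0.687, 0.0]
force: [1.0, 0.2, 0.1]
finger_gap: 0.0498
gripper_force: 33.3
```

Call:
play_rows([
  [[0,0,0],[-0.9,-0.03,0],0.6],
  [[0,0,0],[-0.9,-0.03,0],0.6],
  [[0,0,0],[-0.9,-0.03,0],0.6],
  [[0,0,0],[-0.9,-0.03,0],0.6],
  [[0,0,0],[-0.9,-0.03,0],0.6],
])

```text
t: 8.83
eef_pos: [0.5022, -0.2655, 0.1232]
tool_rot: [0.0, 0.726, 0.687, 0.0]
force: [0.6, 0.3, -0.5]
finger_gap: 0.05
gripper_force: 33.3
```

Call:
play_rows([
  [[0,0,0],[-0.9,-0.02,0],0.6],
  [[0,0,0],[-0.9,-0.02,0],0.6],
  [[0,0,0],[-0.9,-0.02,0],0.6],
  [[0,0,0],[-0.5,-0.02,0],0.6],
  [[0,0,0],[0,0,0],0.6],
])

```text
t: 9.25
eef_pos: [0.4919, -0.3958, 0.1231]
tool_rot: [0.001, 0.727, 0.686, -0.0]
force: [-1.4, -0.4, -1.1]
finger_gap: 0.0497
gripper_force: 33.3
```

```bash
python3 - <<'E'
from h import *
r.capture('wrist');go(.493,-.392,-.004);s=r.read_state();print(s['finger_gap'],s['force'])
for l in r.landmark_of('board','wrist')[:1]: v,u=l['pixel'];print(l['score'],ray('wrist',u,v,.0))
E
```

```text
tcp [ 0.4919 -0.3934  0.1229] phi -3.3 tilt [ 0.    -0.001 -1.   ] -> units [0.04 0.02 3.17]
0.04942586441169039 [-1.07869798  0.08634588 -2.23028146]
0.96 [ 0.48942172 -0.38974238  0.        ]
```

Call:
play_rows([
  [[0,0,0],[0,0,0.7],0.6],
  [[0,0,0],[0,0,0.8],0.6],
  [[0,0,0],[0,0,0.7],0.6],
  [[0,0,0],[0,0,0.5],0.6],
  [[0,0,0],[0,0,0.3],0.6],
])

```text
t: 9.77
eef_pos: [0.4917, -0.3891, 0.0008]
tool_rot: [-0.002, 0.726, 0.688, -0.0]
force: [-0.5, 0.3, -0.7]
finger_gap: 0.0494
gripper_force: 33.2
```

Call:
play_rows([
  [[0,0,0],[0,0,0.13],0.6],
  [[0,0,0],[0,0,0.08],0.6],
  [[0,0,0],[0,0,0],0.6],
  [[0,0,0],[0,0,0],0.6],
])

```text
t: 10.1
eef_pos: [0.493, -0.3916, -0.0043]
tool_rot: [0.001, 0.726, 0.687, 0.0]
force: [-0.4, 0.2, -1.9]
finger_gap: 0.0494
gripper_force: 33.2
```

Call:
play_rows([
  [[0,0,0],[0,0,0.04],0.6],
  [[0,0,0],[0,0,0],0.6],
  [[0,0,0],[0,0,0],0.6],
])

```text
t: 10.35
eef_pos: [0.4926, -0.3915, -0.0065]
tool_rot: [0.0, 0.726, 0.687, 0.0]
force: [0.5, 0.8, -1.1]
finger_gap: 0.0496
gripper_force: 33.2
```

Call:
play_rows([
  [[0,0,0],[0,0,0.025],0.6],
  [[0,0,0],[0,0,0],0.6],
  [[0,0,0],[0,0,0],0.6],
])

```text
t: 10.6
eef_pos: [0.4927, -0.3915, -0.0074]
tool_rot: [0.0, 0.726, 0.687, 0.0]
force: [-1.3, 0.7, 7.3]
finger_gap: 0.0496
gripper_force: 34.3
```

Pack is on the board. Releasing, rising, and going over the case's right grip.

Call:
play_rows([
  [[0,0,0],[0,0,0],-0.4],
  [[0,0,0],[0,0,0],-0.6],
  [[0,0,0],[0,0,0],-0.6],
  [[0,0,0],[0,0,-0.3],-0.6],
  [[0,0,0],[0,0,-0.6],-0.6],
])

```text
t: 11.02
eef_pos: [0.4912, -0.3901, 0.0267]
tool_rot: [-0.002, 0.726, 0.687, -0.0]
force: [0.4, 0.5, 0.1]
finger_gap: 0.0684
gripper_force: 0.0
```

Call:
play_rows([
  [[0,0,0],[0,0,-0.8],-0.6],
  [[0,0,0],[0,0,-0.8],-0.6],
  [[0,0,0],[0.3,0,-0.8],-0.6],
  [[0,0,0],[0.4,0,-0.8],-0.6],
  [[0,0,0],[0.6,0,-0.5],-0.6],
])

```text
t: 11.43
eef_pos: [0.4959, -0.3406, 0.1801]
tool_rot: [0.002, 0.727, 0.687, 0.0]
force: [1.3, 0.4, 0.7]
finger_gap: 0.0684
gripper_force: 0.0
```

Call:
play_rows([
  [[0,0,0],[0.9,-0.02,0],-0.6],
  [[0,0,0],[0.9,-0.02,0],-0.6],
  [[0,0,0],[0.9,-0.02,0],-0.6],
  [[0,0,0],[0.9,-0.02,0],-0.6],
  [[0,0,0],[0.9,-0.02,0],-0.6],
])

```text
t: 11.85
eef_pos: [0.5009, -0.1578, 0.1769]
tool_rot: [0.0, 0.726, 0.687, 0.0]
force: [0.8, 0.1, -0.2]
finger_gap: 0.0684
gripper_force: 0.0
```

Call:
play_rows([
  [[0,0,0],[0.9,-0.02,0],-0.6],
  [[0,0,0],[0.9,-0.02,0],-0.6],
  [[0,0,0],[0.9,-0.02,0],-0.6],
  [[0,0,0],[0.7,-0.02,0],-0.6],
  [[0,0,0],[0,0,0],-0.6],
])

```text
t: 12.27
eef_pos: [0.505, -0.0192, 0.1769]
tool_rot: [-0.0, 0.725, 0.688, 0.0]
force: [0.3, 0.7, 0.4]
finger_gap: 0.0684
gripper_force: 0.0
```

```bash
cat >> h.py <<'E'
def boardpack():
    im=r.capture('scene');hsv=cv2.cvtColor(im[:,:,::-1].copy(),cv2.COLOR_BGR2HSV)
E
python3 - <<'E'
from h import *
w=save('w5','wrist');c=casepose(.5126,.139,-.056)
x,y,a=c
go(x+np.sin(a)*.087,y-np.cos(a)*.087,.0)
E
```

```text
scene hinge 0.75 [0.5779 0.1325 0.03  ]
scene lid_grip 0.87 [0.4521 0.1362 0.078 ]
scene grip_left 0.57 [0.5173 0.2184 0.036 ]
scene grip_right 0.69 [0.5089 0.052  0.036 ]
side hinge 0.96 [0.5831 0.1398 0.03  ]
side lid_grip 0.62 [0.4432 0.1353 0.078 ]
side grip_left 0.89 [0.5191 0.2299 0.036 ]
side grip_right 0.97 [0.5154 0.0615 0.036 ]
wrist grip_right 0.84 [0.507  0.0501 0.036 ]
case [0.5118 0.1374] yaw -1.87 rms mm 5.0
tcp [ 0.5055 -0.0235  0.176 ] phi -3.16 tilt [-0.  0. -1.] -> units [ 1.85 -0.02  4.4 ]
```

View pics/w5.png

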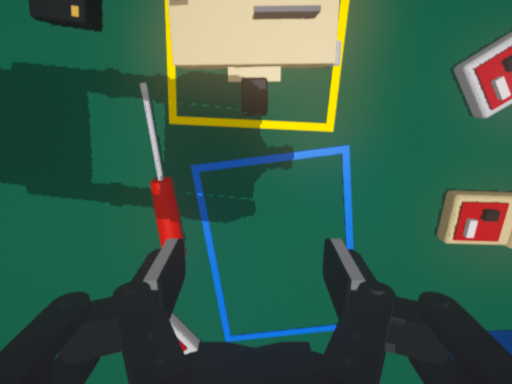

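Wrist view: right grip at (254,96), lid edge level with the image (case yaw ≈ -3.5°), screwdriver handle at (152–182,180–250) just left of the blue outline. I'll check its clearance along the slide.

```bash
python3 - <<'E'
from h import *
M=r.camera_model('wrist')
im=cv2.imread('pics/w5.png');hsv=cv2.cvtColor(im,cv2.COLOR_BGR2HSV)
m=(cv2.inRange(hsv,(0,150,80),(8,255,255))|cv2.inRange(hsv,(172,150,80),(180,255,255)))
m[:,:140]=0;m[:,200:]=0
v,u=np.nonzero(m[:262]); P=np.array([ray('wrist',a,b,.015,M) for a,b in zip(u,v)])
for y0 in np.arange(P[:,1].min(),P[:,1].max(),.015):
    k=(abs(P[:,1]-y0)<.004)
    if k.any(): print('red y %.3f x %.3f..%.3f'%(y0,P[k,0].min(),P[k,0].max()))
print('tip',ray('wrist',146,85,.005,M),ray('wrist',163,180,.005,M))
for q in[(241,86),(268,86),(254,77),(254,105)]: print('grip',ray('wrist',*q,.045,M).round(4))
for q in[(176,66),(333,66)]: print('lid low edge',ray('wrist',*q,.03,M).round(4))
print([ray('scene',u,v,0).round(3) for u,v in((155,137),(190,137),(190,150))])
# lid edge slope
g=im.astype(int)
e=[(c,np.argmax(np.abs(np.diff(g[50:80,c,2])))+50) for c in range(185,325,4)]
e=np.array([q for q in e if abs(q[1]-66)<4]);print(np.polyfit(e[:,0],e[:,1],1))
go(.507,.0515,0)
E
```

```text
red y -0.113 x 0.391..0.394
red y -0.098 x 0.391..0.417
red y -0.083 x 0.390..0.417
red y -0.068 x 0.390..0.417
red y -0.053 x 0.391..0.415
red y -0.038 x 0.390..0.415
tip [0.39938376 0.06445508 0.005     ] [ 0.40212846 -0.03666111  0.005     ]
grip [0.4976 0.0575 0.045 ]
grip [0.5218 0.0562 0.045 ]
grip [0.5097 0.0645 0.045 ]
grip [0.5084 0.0404 0.045 ]
lid low edge [0.4381 0.0787 0.03  ]
lid low edge [0.5833 0.0705 0.03  ]
[array([ 0.374, -0.323,  0.   ]), array([ 0.358, -0.217,  0.   ]), array([ 0.407, -0.206,  0.   ])]
[-1.07725551e-02  6.67209988e+01]
tcp [ 0.5055 -0.0235  0.176 ] phi -3.16 tilt [-0.  0. -1.] -> units [ 1.87 -0.07  4.4 ]
```

Call:
play_rows([
  [[0,0,0],[0.6,0,0.4],-0.6],
  [[0,0,0],[0.7,0,0.5],-0.6],
  [[0,0,0],[0.51,-0.01,0.5],-0.6],
  [[0,0,0],[0,0,0.7],-0.6],
  [[0,0,0],[0,0,0.7],-0.6],
])

```text
t: 13.48
eef_pos: [0.5095, 0.05, 0.0633]
tool_rot: [0.001, 0.726, 0.688, 0.001]
force: [1.2, -0.0, -1.4]
finger_gap: 0.0681
gripper_force: 0.0
```

Call:
play_rows([
  [[0,0,0],[0,0,0.5],-0.6],
  [[0,0,0],[0,0,0.4],-0.6],
  [[0,0,0],[0,0,0.3],-0.6],
  [[0,0,0],[0,0,0.15],-0.6],
  [[0,0,0],[0,0,0],-0.6],
])

```text
t: 13.9
eef_pos: [0.5086, 0.0489, 0.009]
tool_rot: [-0.001, 0.726, 0.687, -0.001]
force: [-0.5, 0.2, 0.2]
finger_gap: 0.0685
gripper_force: 0.0
```

Call:
play_rows([
  [[0,0,0],[0,0,0],0],
  [[0,0,0],[0,0,0],0.3],
  [[0,0,0],[0,0,0],0.6],
  [[0,0,0],[0,0,0],0.9],
  [[0,0,0],[0,0,0],0.9],
], grip_force=40)

```text
t: 14.32
eef_pos: [0.5095, 0.0488, 0.0109]
tool_rot: [0.001, 0.726, 0.688, 0.0]
force: [-2.0, -0.3, 9.0]
finger_gap: 0.0232
gripper_force: 39.1
```

Call:
play_rows([
  [[0,0,0],[0,0,0],0.9],
  [[0,0,0],[0,0,0],0.9],
])

```text
t: 14.48
eef_pos: [0.5095, 0.0488, 0.0109]
tool_rot: [0.0, 0.726, 0.688, 0.0]
force: [-2.4, 0.4, 9.9]
finger_gap: 0.0229
gripper_force: 39.1
```

Call:
play_rows([
  [[0,0,0],[0,0,-0.015],0.9],
  [[0,0,0],[0,0,0],0.9],
])

```text
t: 14.65
eef_pos: [0.509, 0.0489, 0.0109]
tool_rot: [0.0, 0.726, 0.687, -0.0]
force: [-2.0, -0.8, 4.0]
finger_gap: 0.0234
gripper_force: 40.5
```

Call:
play_rows([
  [[0,0,-0.03],[-0.16,0.025,0],0.9],
  [[0,0,-0.067],[-0.336,0.05,0],0.9],
  [[0,0,-0.067],[-0.336,0.05,0],0.9],
  [[0,0,-0.067],[-0.336,0.05,0],0.9],
  [[0,0,-0.067],[-0.336,0.045,0],0.9],
])

```text
t: 15.07
eef_pos: [0.5156, -0.0118, 0.0109]
tool_rot: [0.0, 0.715, 0.699, 0.0]
force: [0.0, 6.6, 4.0]
finger_gap: 0.0229
gripper_force: 40.1
```

Call:
play_rows([
  [[0,0,-0.067],[-0.336,0.037,0],0.9],
  [[0,0,-0.067],[-0.336,0.037,0],0.9],
  [[0,0,-0.067],[-0.336,0.037,0],0.9],
  [[0,0,-0.067],[-0.336,0.037,0],0.9],
  [[0,0,-0.067],[-0.336,0.037,0],0.9],
])

```text
t: 15.48
eef_pos: [0.5221, -0.0791, 0.0109]
tool_rot: [-0.0, 0.703, 0.711, 0.0]
force: [-0.5, 7.5, 4.1]
finger_gap: 0.023
gripper_force: 40.3
```

Call:
play_rows([
  [[0,0,-0.067],[-0.35,0.035,0],0.9],
  [[0,0,-0.067],[-0.35,0.035,0],0.9],
  [[0,0,-0.067],[-0.35,0.03,0],0.9],
  [[0,0,-0.067],[-0.35,0.03,0],0.9],
  [[0,0,-0.067],[-0.35,0.025,0],0.9],
])

```text
t: 15.9
eef_pos: [0.5299, -0.1488, 0.0109]
tool_rot: [-0.0, 0.691, 0.723, 0.0]
force: [-0.1, 7.4, 5.5]
finger_gap: 0.0229
gripper_force: 40.4
```

Call:
play_rows([
  [[0,0,-0.067],[-0.35,0.025,0],0.9],
  [[0,0,-0.067],[-0.35,0.025,0],0.9],
  [[0,0,-0.067],[-0.35,0.02,0],0.9],
  [[0,0,-0.067],[-0.35,0.015,0],0.9],
  [[0,0,-0.067],[-0.35,0.01,0],0.9],
])

```text
t: 16.32
eef_pos: [0.5379, -0.2183, 0.0109]
tool_rot: [-0.0, 0.678, 0.735, 0.0]
force: [-0.5, 8.4, 5.3]
finger_gap: 0.0229
gripper_force: 40.4
```

Call:
play_rows([
  [[0,0,0],[0,0,0],0.9],
  [[0,0,0],[0,0,0],0.9],
])

```text
t: 16.48
eef_pos: [0.5385, -0.2195, 0.0109]
tool_rot: [0.001, 0.678, 0.735, -0.0]
force: [-0.5, -5.9, 1.6]
finger_gap: 0.0232
gripper_force: 40.0
```

```bash
python3 - <<'E'
from h import *
casepose(.532,-.134,.0785,cams=('scene','side'))
a=save('s6','scene');b=save('d6','side')
for cam,im in(('scene',a),('side',b)):
    for n in('mark_blue',):
        for l in r.landmark_of(n,cam)[:2]: print(n,cam,l['score'],ray(cam,l['pixel'][1],l['pixel'][0],0).round(4))
f=lambda x:cv2.resize(x,(400,400),interpolation=cv2.INTER_CUBIC)
cv2.imwrite('pics/c6.png',np.hstack([f(a[130:240,150:260]),f(b[130:230,220:320])])[:,:,::-1])
go(.5388,-.2207,.011)
E
```

```text
scene hinge 0.77 [ 0.5986 -0.1236  0.03  ]
scene grip_left 0.8 [ 0.526  -0.0511  0.036 ]
scene grip_right 0.96 [ 0.5511 -0.2139  0.036 ]
side hinge 0.69 [ 0.5875 -0.111   0.03  ]
side lid_grip 0.63 [ 0.4593 -0.137   0.078 ]
side grip_left 0.56 [ 0.5251 -0.0524  0.036 ]
side grip_right 0.61 [ 0.5404 -0.2151  0.036 ]
case [ 0.5309 -0.1305] yaw 6.62 rms mm 7.4
mark_blue side 0.55 [ 0.5211 -0.1271  0.    ]
tcp [ 0.5385 -0.2186  0.0109] phi 4.65 tilt [ 0.001 -0.001 -1.   ] -> units [-0.05  0.   -0.  ]
```

View pics/c6.png

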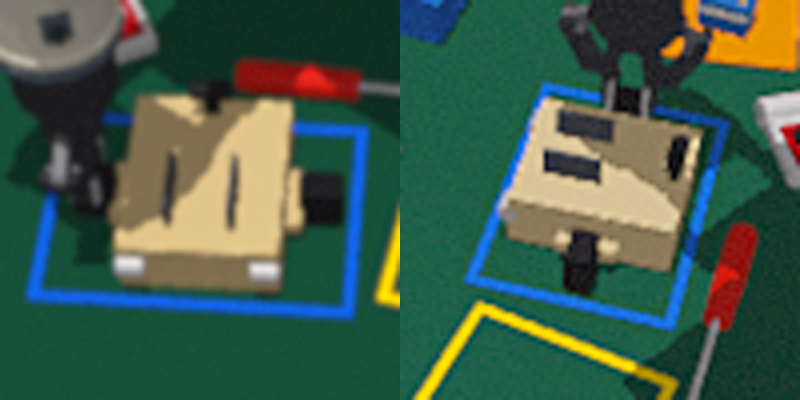

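Case is inside the blue outline with the lid closed, fences visible, and the pack on the orange board in the side view. Releasing, rising, and turning 90° for the lid bar.

Call:
play_rows([
  [[0,0,0],[0,0,0],0],
  [[0,0,0],[0,0,0],-0.6],
  [[0,0,0],[0,0,0],-0.6],
  [[0,0,0],[0,0,-0.3],-0.6],
  [[0,0,0],[0,0,-0.6],-0.6],
])

```text
t: 17.6
eef_pos: [0.5365, -0.2174, 0.0455]
tool_rot: [-0.002, 0.678, 0.735, -0.001]
force: [-0.8, 0.1, 0.6]
finger_gap: 0.0684
gripper_force: 0.0
```

Call:
play_rows([
  [[0,0,0],[0,0,-0.8],-0.6],
  [[0,0,-1],[0,0,-0.8],-0.6],
  [[0,0,-1],[0,0,-0.8],-0.6],
  [[0,0,-1],[0,0,-0.8],-0.6],
  [[0,0,-1],[0,0,-0.8],-0.6],
])

```text
t: 18.02
eef_pos: [0.5376, -0.218, 0.2092]
tool_rot: [0.0, 0.508, 0.861, 0.0]
force: [0.6, 0.3, 0.4]
finger_gap: 0.068
gripper_force: 0.0
```

Call:
play_rows([
  [[0,0,-1],[0,0,0],-0.6],
  [[0,0,-1],[0,0,0],-0.6],
  [[0,0,-1],[0,0,0],-0.6],
  [[0,0,-1],[0,0,0],-0.6],
  [[0,0,-1],[0,0,0],-0.6],
])

```text
t: 18.43
eef_pos: [0.5378, -0.2181, 0.2076]
tool_rot: [0.0, 0.268, 0.964, -0.0]
force: [-0.6, -0.1, 0.0]
finger_gap: 0.0685
gripper_force: 0.0
```

Call:
play_rows([
  [[0,0,-1],[0,0,0],-0.6],
  [[0,0,-1],[0,0,0],-0.6],
  [[0,0,-1],[0,0,0],-0.6],
  [[0,0,-1],[0,0,0],-0.6],
  [[0,0,-1],[0,0,0],-0.6],
])

```text
t: 18.85
eef_pos: [0.5378, -0.2181, 0.2075]
tool_rot: [0.0, 0.009, 1.0, -0.0]
force: [0.2, -0.7, 0.4]
finger_gap: 0.0683
gripper_force: 0.0
```

Call:
play_rows([
  [[0,0,-1],[0,0,0],-0.6],
  [[0,0,0],[0.5,0.6,0],-0.6],
  [[0,0,0],[0.5,0.6,0],-0.6],
  [[0,0,0],[0.5,0.6,0],-0.6],
  [[0,0,0],[0,0,0],-0.6],
])

```text
t: 19.27
eef_pos: [0.4679, -0.1477, 0.207]
tool_rot: [-0.001, -0.041, 0.999, 0.001]
force: [1.5, -1.2, -0.5]
finger_gap: 0.0685
gripper_force: 0.0
```

```bash
python3 - <<'E'
from h import *
save('w7','wrist');c=casepose(.532,-.134,.0785)
M=r.camera_model('wrist');L=r.trace('lid_grip','wrist')
x,y,a=c;go(x-.058*np.cos(a),y-.058*np.sin(a),.055)
E
```

```text
scene hinge 0.59 [ 0.6033 -0.1213  0.03  ]
scene lid_grip 0.74 [ 0.4676 -0.1395  0.078 ]
scene grip_left 0.82 [ 0.5262 -0.0524  0.036 ]
scene grip_right 0.7 [ 0.5456 -0.2082  0.036 ]
side hinge 0.85 [ 0.603  -0.1292  0.03  ]
side lid_grip 0.74 [ 0.5288 -0.163   0.078 ]
side grip_left 0.9 [ 0.5288 -0.0451  0.036 ]
side grip_right 0.94 [ 0.5353 -0.2117  0.036 ]
wrist hinge 0.92 [ 0.6027 -0.1239  0.03  ]
wrist lid_grip 0.69 [ 0.4711 -0.1358  0.078 ]
wrist grip_left 0.57 [ 0.5192 -0.043   0.036 ]
wrist grip_right 0.89 [ 0.5385 -0.2164  0.036 ]
case [ 0.5325 -0.131 ] yaw 5.45 rms mm 13.0
tcp [ 0.4724 -0.1515  0.2066] phi 94.66 tilt [-0.  0. -1.] -> units [-0.09  0.37  3.79]
```

View pics/w7.png

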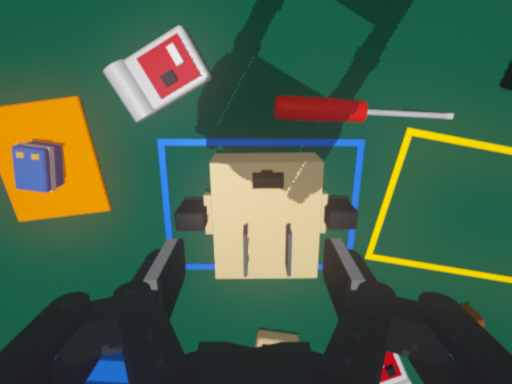

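Wrist view: lid bar at (267,180), lid (211–323,153–277), side grips (192,214) and (341,213), tape outline (160–362,140–268), pack upright on the board at (38,167). I'll work out the case position against the tape from these edges.

```bash
python3 - <<'E'
from h import *
M=r.camera_model('wrist');im=cv2.imread('pics/w7.png');hsv=cv2.cvtColor(im,cv2.COLOR_BGR2HSV)
blue=cv2.inRange(hsv,(100,150,100),(125,255,255));
gold=cv2.inRange(hsv,(12,50,60),(30,190,255));dark=cv2.inRange(hsv,(0,0,0),(180,255,75))
def runs(m):
    m=np.r_[0,(m>0).astype(int),0];d=np.diff(m);return [(int(a),int(b)-1) for a,b in zip(np.where(d==1)[0],np.where(d==-1)[0]) if b-a>2]
for row in(150,165,190,214,225): print(row,'blue',runs(blue[row,150:370]),'gold',runs(gold[row,150:370]),'+150')
for row in (172,180,186): print('bar',row,runs(dark[row,220:315]),'+220')
for col in (230,267,300): print('col',col,'gold',runs(gold[130:300,col]),'blue',runs(blue[130:290,col]),'dark',runs(dark[160:200,col]))
v=im[214].astype(int).sum(1); print('row214',v[168:216].tolist(),v[318:364].tolist())
E
```

```text
150 blue [(8, 15), (206, 214)] gold [] +150
165 blue [(9, 16), (205, 212)] gold [(59, 173)] +150
190 blue [(11, 18), (202, 209)] gold [(60, 172)] +150
214 blue [(14, 20)] gold [(55, 178)] +150
225 blue [(15, 21)] gold [(54, 179)] +150
bar 172 [(42, 51)] +220
bar 180 [] +220
bar 186 [] +220
col 230 gold [(23, 148)] blue [(8, 15)] dark []
col 267 gold [(23, 148)] blue [(9, 15)] dark [(11, 17)]
col 300 gold [(22, 147)] blue [(9, 15)] dark []
row214 [418, 412, 325, 244, 227, 226, 194, 183, 189, 191, 199, 200, 199, 199, 203, 204, 208, 213, 214, 215, 212, 211, 214, 220, 221, 226, 228, 229, 234, 236, 236, 237, 241, 234, 220, 197, 188, 187, 271, 494, 562, 596, 602, 592, 599, 610, 611, 613] [598, 595, 569, 583, 589, 556, 370, 207, 177, 179, 181, 196, 217, 226, 229, 227, 226, 221, 220, 218, 219, 219, 215, 212, 211, 207, 209, 208, 201, 204, 201, 200, 194, 198, 195, 194, 192, 192, 185, 191, 228, 237, 237, 240, 237, 238]
```

```bash
python3 - <<'E'
from h import *
M=r.camera_model('wrist');a=np.radians(4.5);R=np.array([[np.cos(a),-np.sin(a)],[np.sin(a),np.cos(a)]])
def L(u,v,z): w=ray('wrist',u,v,z,M)[:2]; return (R.T@(w-[.532,-.134])*1000).round(1),w.round(4)
for n,u,v,z in [('tapeL in',168.5,190,0),('tapeR in',352,190,0),('tape frontL',230,145.5,0),('tape frontR',300,145.5,0),('lidL',209.5,165,.052),('lidR',323.5,165,.052),('lidL2',210.3,190,.052),('lidR2',322.3,190,.052),('lidF L',230,153,.052),('lidF R',300,152,.052),('lidrear',267,278,.052),('gripLout',174,214,.045),('gripRout',357.5,214,.045),('bar',267.5,179.5,.080)]: print(n,*L(u,v,z))
go(.474,-.138,.055)
E
```

```text
tapeL in [ -19.7 -119.2] [ 0.5217 -0.2544]
tapeR in [-20.1 110.2] [ 0.5033 -0.0257]
tape frontL [-75.7 -41.1] [ 0.4597 -0.181 ]
tape frontR [-75.9  42.5] [ 0.453  -0.0975]
lidL [-64.1 -59.1] [ 0.4727 -0.1979]
lidR [-64.3  60.2] [ 0.4632 -0.079 ]
lidL2 [-36.6 -59.3] [ 0.5002 -0.196 ]
lidR2 [-36.8  60.9] [ 0.4905 -0.0762]
lidF L [-76.9 -37.4] [ 0.4583 -0.1773]
lidF R [-78.  35.] [ 0.4515 -0.1052]
lidrear [72.4  3.1] [ 0.6039 -0.1252]
gripLout [  -5.9 -102.3] [ 0.5341 -0.2365]
gripRout [ -6.3 104.1] [ 0.5176 -0.0307]
bar [-56.5   0.5] [ 0.4757 -0.1379]
tcp [ 0.4724 -0.1515  0.2066] phi 94.66 tilt [-0.  0. -1.] -> units [-0.07  0.33  3.79]
```

The case is about 4 mm off in y and 2 mm in x from the tape centre, and still square. I'll re-grip the right grip and nudge it.

Call:
play_rows([
  [[0,0,0],[-0.5,-0.61,0],-0.6],
  [[0,0,0],[-0.5,-0.61,0],-0.6],
  [[0,0,0],[-0.51,-0.61,0],-0.6],
  [[0,0,1],[0,0,0],-0.6],
  [[0,0,1],[0,0,0],-0.6],
])

```text
t: 20.53
eef_pos: [0.5395, -0.2207, 0.2061]
tool_rot: [0.0, 0.067, 0.998, -0.0]
force: [-1.4, 0.0, -0.8]
finger_gap: 0.0685
gripper_force: 0.0
```

Call:
play_rows([
  [[0,0,1],[0,0,0],-0.6],
  [[0,0,1],[0,0,0],-0.6],
  [[0,0,1],[0,0,0],-0.6],
  [[0,0,1],[0,0,0],-0.6],
  [[0,0,1],[0,0,0],-0.6],
])

```text
t: 20.95
eef_pos: [0.5385, -0.2195, 0.2065]
tool_rot: [-0.0, 0.323, 0.947, -0.0]
force: [0.5, -0.5, 1.1]
finger_gap: 0.0683
gripper_force: 0.0
```

Call:
play_rows([
  [[0,0,1],[0,0,0],-0.6],
  [[0,0,1],[0,0,0],-0.6],
  [[0,0,1],[0,0,0],-0.6],
  [[0,0,1],[0,0,0],-0.6],
  [[0,0,1],[0,0,0.3],-0.6],
])

```text
t: 21.37
eef_pos: [0.5396, -0.22, 0.1962]
tool_rot: [0.002, 0.557, 0.831, 0.0]
force: [0.2, 0.4, 0.6]
finger_gap: 0.0682
gripper_force: 0.0
```

Call:
play_rows([
  [[0,0,1],[0,0,0.4],-0.6],
  [[0,0,1],[0,0,0.4],-0.6],
  [[0,0,1],[0,0,0.4],-0.6],
  [[0,0,0],[0,0,0],-0.6],
  [[0,0,0],[0,0,0],-0.6],
])

```text
t: 21.78
eef_pos: [0.5382, -0.2193, 0.1463]
tool_rot: [-0.001, 0.677, 0.736, -0.0]
force: [0.1, 0.9, 0.3]
finger_gap: 0.0681
gripper_force: 0.0
```

```bash
python3 - <<'E'
from h import *
go(.5385,-.2188,.011)
E
```

```text
tcp [ 0.5382 -0.2193  0.1463] phi 4.85 tilt [-0.001  0.001 -1.   ] -> units [0.01 0.01 3.38]
```

Call:
play_rows([
  [[0,0,0],[0,0,0.8],-0.6],
  [[0,0,0],[0,0,0.9],-0.6],
  [[0,0,0],[0,0,0.8],-0.6],
  [[0,0,0],[0,0,0.5],-0.6],
  [[0,0,0],[0,0,0.35],-0.6],
])

```text
t: 22.2
eef_pos: [0.5384, -0.2195, 0.0115]
tool_rot: [-0.0, 0.676, 0.737, -0.0]
force: [-0.3, 0.0, 0.5]
finger_gap: 0.0681
gripper_force: 0.0
```

Call:
play_rows([
  [[0,0,0],[0,0,0],0],
  [[0,0,0],[0,0,0],0.3],
  [[0,0,0],[0,0,0],0.6],
  [[0,0,0],[0,0,0],0.9],
  [[0,0,0],[0,0,-0.01],0.9],
])

```text
t: 22.62
eef_pos: [0.5392, -0.22, 0.0145]
tool_rot: [0.001, 0.677, 0.736, 0.0]
force: [0.0, -1.3, -2.6]
finger_gap: 0.0227
gripper_force: 39.4
```

Call:
play_rows([
  [[0,0,0],[-0.03,0.01,0],0.9],
  [[0,0,0],[-0.04,0.02,0],0.9],
  [[0,0,0],[-0.04,0.02,0],0.9],
  [[0,0,0],[0,0,0],0.9],
])

```text
t: 22.95
eef_pos: [0.5407, -0.223, 0.0144]
tool_rot: [-0.0, 0.677, 0.736, 0.0]
force: [-5.3, 8.6, 17.2]
finger_gap: 0.0232
gripper_force: 41.9
```

Call:
play_rows([
  [[0,0,0],[0,0,0],0],
  [[0,0,0],[0,0,0],-0.6],
  [[0,0,0],[0,0,0],-0.6],
  [[0,0,0],[0,0,-0.3],-0.6],
  [[0,0,0],[0,0,-0.6],-0.6],
])

```text
t: 23.37
eef_pos: [0.5396, -0.2231, 0.048]
tool_rot: [-0.002, 0.678, 0.735, -0.0]
force: [-0.9, -0.1, 0.7]
finger_gap: 0.0684
gripper_force: 0.0
```

Call:
play_rows([
  [[0,0,0],[0,0,-0.8],-0.6],
  [[0,0,-1],[0,0,-0.8],-0.6],
  [[0,0,-1],[0,0,-0.8],-0.6],
  [[0,0,-1],[0,0,-0.8],-0.6],
  [[0,0,-1],[0,0,-0.8],-0.6],
])

```text
t: 23.78
eef_pos: [0.5406, -0.2236, 0.2117]
tool_rot: [0.0, 0.508, 0.861, 0.0]
force: [0.6, 0.5, 0.5]
finger_gap: 0.0682
gripper_force: 0.0
```

Call:
play_rows([
  [[0,0,-1],[0,0,0],-0.6],
  [[0,0,-1],[0,0,0],-0.6],
  [[0,0,-1],[0,0,0],-0.6],
  [[0,0,-1],[0,0,0],-0.6],
  [[0,0,-1],[0,0,0],-0.6],
])

```text
t: 24.2
eef_pos: [0.5407, -0.2237, 0.2101]
tool_rot: [0.0, 0.268, 0.964, -0.0]
force: [-0.0, 0.0, 0.5]
finger_gap: 0.0687
gripper_force: 0.0
```

Call:
play_rows([
  [[0,0,-1],[0,0,0],-0.6],
  [[0,0,-1],[0,0,0],-0.6],
  [[0,0,-1],[0,0,0],-0.6],
  [[0,0,-1],[0,0,0],-0.6],
  [[0,0,-1],[0,0,0],-0.6],
])

```text
t: 24.62
eef_pos: [0.5407, -0.2237, 0.21]
tool_rot: [0.0, 0.009, 1.0, -0.0]
force: [-0.3, -0.0, 0.3]
finger_gap: 0.0683
gripper_force: 0.0
```

Call:
play_rows([
  [[0,0,-1],[0,0,0],-0.6],
  [[0,0,0],[0.5,0.6,0],-0.6],
  [[0,0,0],[0.5,0.6,0],-0.6],
  [[0,0,0],[0.5,0.7,0],-0.6],
  [[0,0,0],[0,0,0],-0.6],
])

```text
t: 25.03
eef_pos: [0.4704, -0.149, 0.2095]
tool_rot: [-0.001, -0.041, 0.999, 0.001]
force: [2.4, -1.7, 0.7]
finger_gap: 0.0681
gripper_force: 0.0
```

```bash
python3 - <<'E'
from h import *
im=save('w8','wrist')[:,:,::-1].copy();M=r.camera_model('wrist');hsv=cv2.cvtColor(im,cv2.COLOR_BGR2HSV)
blue=cv2.inRange(hsv,(100,150,100),(125,255,255));gold=cv2.inRange(hsv,(12,50,60),(30,190,255))
def runs(m):
    m=np.r_[0,(m>0).astype(int),0];d=np.diff(m);return [(int(a),int(b)-1) for a,b in zip(np.where(d==1)[0],np.where(d==-1)[0]) if b-a>2]
for row in(150,165,190,214): print(row,'blue',runs(blue[row,130:400]),'gold',runs(gold[row,130:400]),'+130')
for col in (230,255,267,300): print('col',col,'gold',runs(gold[130:300,col]),'blue',runs(blue[130:290,col]))
v=im[180].astype(int).sum(1); print('row180',v[235:300].tolist())
v=im[214].astype(int).sum(1); print('row214',v[165:185].tolist(),v[345:365].tolist())
for n in('lid_grip','grip_left','grip_right','hinge'):
    for l in r.landmark_of(n,'wrist')[:1]: print(n,round(l['score'],2),np.round(l['pixel'][::-1]),ray('wrist',*l['pixel'][::-1],CP[n][2],M).round(4))
go(.474,-.138,.055)
E
```

```text
150 blue [(30, 37), (227, 234)] gold [] +130
165 blue [(31, 38), (225, 232)] gold [(78, 190)] +130
190 blue [(33, 40), (223, 230)] gold [(78, 193)] +130
214 blue [(35, 42), (225, 227)] gold [(75, 197)] +130
col 230 gold [(22, 146)] blue [(6, 13)]
col 255 gold [(22, 146)] blue [(6, 13)]
col 267 gold [(22, 146)] blue [(6, 13)]
col 300 gold [(21, 145)] blue [(6, 13)]
row180 [619, 618, 619, 619, 619, 619, 619, 619, 619, 618, 616, 613, 611, 608, 572, 394, 236, 204, 204, 203, 204, 203, 205, 201, 202, 199, 197, 197, 197, 197, 201, 199, 193, 194, 194, 192, 195, 197, 191, 192, 192, 188, 187, 186, 190, 197, 272, 371, 394, 394, 394, 392, 395, 394, 391, 394, 411, 465, 470, 430, 406, 395, 392, 391, 390]
row214 [316, 399, 416, 420, 419, 415, 387, 278, 195, 184, 200, 207, 207, 210, 210, 213, 214, 216, 220, 223] [200, 198, 198, 194, 193, 193, 195, 192, 189, 208, 313, 387, 325, 256, 238, 237, 235, 238, 238, 233]
lid_grip 0.89 [268. 180.] [ 0.4779 -0.1367  0.078 ]
grip_left 0.71 [338. 213.] [ 0.5233 -0.0477  0.036 ]
grip_right 0.68 [191. 218.] [ 0.5433 -0.2192  0.036 ]
hinge 0.91 [264. 267.] [ 0.6053 -0.127   0.03  ]
tcp [ 0.4757 -0.1536  0.2095] phi 94.64 tilt [ 0.001 -0.001 -1.   ] -> units [0.02 0.39 3.86]
```

The nudge worked: grip span is now centred to within about 1 mm of the tape. Descending to pinch the lid bar (at 266,180).

Call:
play_rows([
  [[0,0,0],[-0.05,0.34,0.5],-0.6],
  [[0,0,0],[0,0,0.8],-0.6],
  [[0,0,0],[0,0,0.8],-0.6],
  [[0,0,0],[0,0,0.7],-0.6],
  [[0,0,0],[0,0,0.5],-0.6],
])

```text
t: 25.7
eef_pos: [0.4757, -0.1395, 0.0747]
tool_rot: [-0.001, -0.04, 0.999, 0.0]
force: [-0.1, 0.8, -0.8]
finger_gap: 0.0684
gripper_force: 0.0
```

Call:
play_rows([
  [[0,0,0],[0,0,0.3],-0.6],
  [[0,0,0],[0,0,0.25],-0.5],
  [[0,0,0],[0,0,0.16],-0.3],
  [[0,0,0],[0,0,0],0],
  [[0,0,0],[0,0,0],0.1],
], grip_force=25)

```text
t: 26.12
eef_pos: [0.4761, -0.1395, 0.0486]
tool_rot: [-0.0, -0.041, 0.999, 0.0]
force: [-0.1, 0.0, 0.6]
finger_gap: 0.0385
gripper_force: 0.0
```

Call:
play_rows([
  [[0,0,0],[0,0,0],0.3],
  [[0,0,0],[0,0,0],0.5],
  [[0,0,0],[0,0,0],0.7],
  [[0,0,0],[0,0,0],0.7],
  [[0,0,0],[0,0,0],0.7],
])

```text
t: 26.53
eef_pos: [0.4761, -0.1392, 0.0491]
tool_rot: [0.0, -0.041, 0.999, -0.0]
force: [-1.3, 2.5, 7.0]
finger_gap: 0.0294
gripper_force: 25.8
```

```bash
python3 - <<'E'
from h import *
s=r.read_state();print(s['eef_pos'],s['finger_gap'],s['gripper_force'],s['force'],s['torque'])
save('s9','scene')
b=np.radians(np.linspace(20.56,95.56,26));R=.1367/.04
dx=-R*np.diff(-np.cos(b));dz=-R*np.diff(np.sin(b))
for i in range(5): print([[round(dx[k],3),round(dz[k],3)] for k in range(5*i,5*i+5)])
print(R*.04*(np.cos(b[0])-np.cos(b[-1])),R*.04*(np.sin(b[-1])-np.sin(b[0])))
E
```

```text
[ 0.47608163 -0.13922884  0.0491244 ] 0.029355960522708113 25.763724446296692 [-1.26264737  2.51156563  6.95294373] [0.51475367 0.17003614 0.23238883]
[[np.float64(-0.067), np.float64(-0.166)], [np.float64(-0.076), np.float64(-0.162)], [np.float64(-0.084), np.float64(-0.158)], [np.float64(-0.092), np.float64(-0.153)], [np.float64(-0.1), np.float64(-0.148)]]
[[np.float64(-0.108), np.float64(-0.143)], [np.float64(-0.115), np.float64(-0.137)], [np.float64(-0.122), np.float64(-0.131)], [np.float64(-0.129), np.float64(-0.124)], [np.float64(-0.135), np.float64(-0.117)]]
[[np.float64(-0.141), np.float64(-0.11)], [np.float64(-0.147), np.float64(-0.102)], [np.float64(-0.152), np.float64(-0.095)], [np.float64(-0.157), np.float64(-0.087)], [np.float64(-0.161), np.float64(-0.078)]]
[[np.float64(-0.165), np.float64(-0.07)], [np.float64(-0.168), np.float64(-0.061)], [np.float64(-0.171), np.float64(-0.052)], [np.float64(-0.174), np.float64(-0.043)], [np.float64(-0.176), np.float64(-0.034)]]
[[np.float64(-0.177), np.float64(-0.025)], [np.float64(-0.178), np.float64(-0.015)], [np.float64(-0.179), np.float64(-0.006)], [np.float64(-0.179), np.float64(0.003)], [np.float64(-0.178), np.float64(0.013)]]
0.14123748523979363 0.08804945605548845
```

Call:
play_rows([
  [[0,0,0],[-0.067,0,-0.166],0.7],
  [[0,0,0],[-0.076,0,-0.162],0.7],
  [[0,0,0],[-0.084,0,-0.158],0.7],
  [[0,0,0],[-0.092,0,-0.153],0.7],
  [[0,0,0],[-0.1,0,-0.148],0.7],
])

```text
t: 27.0
eef_pos: [0.4929, -0.1377, 0.0809]
tool_rot: [0.0, -0.041, 0.999, -0.0]
force: [-0.2, 2.4, -4.8]
finger_gap: 0.0291
gripper_force: 25.0
```

Call:
play_rows([
  [[0,0,0],[-0.108,0,-0.143],0.7],
  [[0,0,0],[-0.115,0,-0.137],0.7],
  [[0,0,0],[-0.122,0,-0.131],0.7],
  [[0,0,0],[-0.129,0,-0.124],0.7],
  [[0,0,0],[-0.135,0,-0.117],0.7],
])

```text
t: 27.42
eef_pos: [0.5172, -0.1358, 0.1066]
tool_rot: [-0.0, -0.041, 0.999, 0.0]
force: [1.0, 0.8, -4.3]
finger_gap: 0.0292
gripper_force: 25.0
```

```bash
python3 - <<'E'
from h import *
b=np.radians(50.56);R=.1367;b0=np.radians(20.56);dx=R*(np.cos(b0)-np.cos(b));dz=R*(np.sin(b)-np.sin(b0))
go(.4761+dx*.9968,-.1392+dx*.081,.0491+dz)
for c in('scene','side'):
    r.capture(c)
    for n in('hinge','grip_left','grip_right'):
        for l in r.landmark_of(n,c)[:1]: print(c,n,round(l['score'],2),ray(c,*l['pixel'][::-1],CP[n][2]).round(4))
E
```

```text
tcp [ 0.5172 -0.1358  0.1066] phi 94.66 tilt [-0.  0. -1.] -> units [ 0. -0. -0.]
scene hinge 0.93 [ 0.6024 -0.1305  0.03  ]
scene grip_left 0.78 [ 0.5297 -0.0561  0.036 ]
scene grip_right 0.6 [ 0.5479 -0.2127  0.036 ]
side hinge 0.59 [ 0.5883 -0.1343  0.03  ]
side grip_left 0.77 [ 0.5339 -0.0568  0.036 ]
side grip_right 0.98 [ 0.5417 -0.2087  0.036 ]
```

Tracking is exact and forces are low, so I'll continue to 75°.

Call:
play_rows([
  [[0,0,0],[-0.141,0,-0.11],0.7],
  [[0,0,0],[-0.147,0,-0.102],0.7],
  [[0,0,0],[-0.152,0,-0.095],0.7],
  [[0,0,0],[-0.157,0,-0.087],0.7],
  [[0,0,0],[-0.161,0,-0.078],0.7],
])

```text
t: 28.23
eef_pos: [0.5476, -0.1331, 0.1254]
tool_rot: [-0.0, -0.041, 0.999, 0.0]
force: [-1.1, 1.2, -3.8]
finger_gap: 0.0293
gripper_force: 25.0
```

Call:
play_rows([
  [[0,0,0],[-0.165,0,-0.07],0.7],
  [[0,0,0],[-0.168,0,-0.061],0.7],
  [[0,0,0],[-0.171,0,-0.052],0.7],
  [[0,0,0],[-0.174,0,-0.043],0.7],
  [[0,0,0],[-0.176,0,-0.034],0.7],
])

```text
t: 28.65
eef_pos: [0.5817, -0.1305, 0.1357]
tool_rot: [0.0, -0.041, 0.999, 0.0]
force: [-3.6, 1.2, 0.2]
finger_gap: 0.0287
gripper_force: 24.7
```

Call:
play_rows([
  [[0,0,0],[-0.177,0,-0.025],0.7],
  [[0,0,0],[-0.178,0,-0.015],0.7],
  [[0,0,0],[-0.179,0,-0.006],0.7],
  [[0,0,0],[-0.179,0,0.003],0.7],
  [[0,0,0],[-0.178,0,0.013],0.7],
])

```text
t: 29.07
eef_pos: [0.6176, -0.1276, 0.1369]
tool_rot: [0.0, -0.041, 0.999, -0.0]
force: [-1.6, 3.2, 4.4]
finger_gap: 0.0293
gripper_force: 24.4
```

Call:
play_rows([
  [[0,0,0],[0,0,0],0.7],
  [[0,0,0],[0,0,0],0.7],
])

```text
t: 29.23
eef_pos: [0.6178, -0.1277, 0.1368]
tool_rot: [0.001, -0.041, 0.999, -0.0]
force: [-0.3, 2.6, 5.0]
finger_gap: 0.0293
gripper_force: 24.7
```

```bash
python3 - <<'E'
from h import *
go(.6169,-.1279,.1371);s=r.read_state();print(s['finger_gap'],s['force'])
for c in('scene','side'):
    r.capture(c);M=r.camera_model(c);h=np.array([.605,-.1287])
    for n in('hinge','grip_left','grip_right'):
        for l in r.landmark_of(n,c)[:1]: print(c,n,round(l['score'],2),ray(c,*l['pixel'][::-1],CP[n][2]).round(4))
    for l in r.landmark_of('lid_grip',c)[:2]: print(c,'lid_grip',round(l['score'],2),np.round(l['pixel'][::-1]))
    for th in(65,70,75,80):
        b=np.radians(th+20.56);dx=-.1367*np.cos(b);print(th,proj(c,[h[0]+dx*.9968,h[1]+.08*dx,.03+.1367*np.sin(b)],M).round(1))
E
```

```text
tcp [ 0.6178 -0.1277  0.1368] phi 94.67 tilt [ 0.002 -0.    -1.   ] -> units [ 0.02 -0.   -0.01]
0.02928539408816154 [-0.27398999  2.55988894  5.03799384]
scene hinge 0.95 [ 0.6071 -0.1364  0.03  ]
scene grip_left 0.73 [ 0.5315 -0.0477  0.036 ]
scene grip_right 0.85 [ 0.5453 -0.2181  0.036 ]
scene lid_grip 0.8 [196. 177.]
scene lid_grip 0.58 [248. 157.]
65 [197.6 171.8]
70 [197.  175.7]
75 [196.4 179.9]
80 [195.8 184.3]
side grip_left 0.71 [ 0.544  -0.0567  0.036 ]
side grip_right 0.59 [ 0.544  -0.2274  0.036 ]
side lid_grip 0.76 [254. 141.]
65 [254.3 139.1]
70 [250.6 138.3]
75 [247.  137.7]
80 [243.4 137.4]
```

Call:
play_rows([
  [[0,0,0],[0,0,0],0.2],
  [[0,0,0],[0,0,0],-0.3],
  [[0,0,0],[0,0,0],-0.3],
  [[0,0,0],[0,0,0],-0.3],
  [[0,0,0],[0,0,-0.3],-0.3],
])

```text
t: 30.15
eef_pos: [0.6154, -0.1275, 0.1467]
tool_rot: [-0.002, -0.041, 0.999, 0.001]
force: [-0.4, 0.6, 0.2]
finger_gap: 0.0556
gripper_force: 0.0
```

Call:
play_rows([
  [[0,0,0],[0,0,-0.6],-0.3],
  [[0,0,0],[0,0,-0.8],-0.3],
  [[0,0,0],[0.6,-0.4,-0.4],-0.3],
  [[0,0,0],[0.7,-0.6,0],-0.3],
  [[0,0,0],[0.7,-0.6,0],-0.3],
])

```text
t: 30.57
eef_pos: [0.5419, -0.1985, 0.2218]
tool_rot: [0.001, -0.042, 0.999, -0.001]
force: [0.0, -1.2, -0.9]
finger_gap: 0.0555
gripper_force: 0.0
```

Call:
play_rows([
  [[0,0,0],[0.7,-0.6,0],-0.3],
  [[0,0,0],[0.4,-0.6,0],-0.3],
  [[0,0,0],[0,0,0],-0.3],
])

```text
t: 30.82
eef_pos: [0.4996, -0.2531, 0.2208]
tool_rot: [-0.0, -0.039, 0.999, -0.001]
force: [-0.2, -0.4, 0.6]
finger_gap: 0.0552
gripper_force: 0.0
```

```bash
python3 - <<'E'
from h import *
s=r.read_state();print(s['t'],s['eef_pos'],s['finger_gap'])
h=np.array([.605,-.1287])
for c in('scene','side','wrist'):
    save('x_'+c,c);M=r.camera_model(c)
    for n in('hinge','grip_left','grip_right'):
        for l in r.landmark_of(n,c)[:1]: print(c,n,round(l['score'],2),ray(c,*l['pixel'][::-1],CP[n][2],M).round(4))
    for l in r.landmark_of('bay',c)[:1]: print(c,'bay',round(l['score'],2),ray(c,*l['pixel'][::-1],.005,M).round(4))
    for l in r.landmark_of('lid_grip',c)[:2]: print(c,'lid_grip',round(l['score'],2),np.round(l['pixel'][::-1]))
    for th in(65,70,75,80):
        b=np.radians(th+20.56);dx=-.1367*np.cos(b);print(th,proj(c,[h[0]+dx*.9968,h[1]+.08*dx,.03+.1367*np.sin(b)],M).round(1))
    for l in r.landmark_of('pack',c)[:4]: print(c,'pack',round(l['score'],2),ray(c,*l['pixel'][::-1],.006,M).round(4))
E
```

```text
30.8167 [ 0.49955858 -0.25312079  0.22083534] 0.05516998642776053
scene grip_left 0.76 [ 0.5338 -0.0543  0.036 ]
scene grip_right 0.67 [ 0.5428 -0.2145  0.036 ]
scene lid_grip 0.72 [194. 177.]
65 [197.6 171.8]
70 [197.  175.7]
75 [196.4 179.9]
80 [195.8 184.3]
scene pack 0.82 [0.3422 0.1421 0.006 ]
scene pack 0.81 [0.6892 0.1598 0.006 ]
scene pack 0.8 [ 0.4948 -0.3927  0.006 ]
side hinge 0.81 [ 0.6059 -0.1281  0.03  ]
side grip_left 0.88 [ 0.5294 -0.0599  0.036 ]
side grip_right 0.58 [ 0.5429 -0.2169  0.036 ]
side bay 0.62 [ 0.504 -0.125  0.005]
side lid_grip 0.74 [254. 142.]
side lid_grip 0.74 [277. 155.]
65 [254.3 139.1]
70 [250.6 138.3]
75 [247.  137.7]
80 [243.4 137.4]
side pack 0.8 [0.6749 0.1735 0.006 ]
side pack 0.68 [ 0.4987 -0.3758  0.006 ]
side pack 0.56 [0.3343 0.157  0.006 ]
wrist hinge 0.65 [ 0.6036 -0.1292  0.03  ]
wrist grip_left 0.97 [ 0.5269 -0.0462  0.036 ]
wrist grip_right 0.71 [ 0.5389 -0.2237  0.036 ]
wrist bay 0.68 [ 0.5    -0.1358  0.005 ]
wrist lid_grip 0.72 [344. 244.]
65 [387.  314.5]
70 [385.4 326.5]
75 [383.3 337.2]
80 [380.9 346.6]
wrist pack 0.66 [ 0.4914 -0.3907  0.006 ]
```

```bash
python3 - <<'E'
from h import *
im=cv2.imread('pics/x_scene.png');g=im.astype(int).sum(2);hsv=cv2.cvtColor(im,cv2.COLOR_BGR2HSV)
gold=cv2.inRange(hsv,(12,50,60),(30,200,255))
for v in range(152,222): print(v,''.join('o' if gold[v,u] else ('#' if g[v,u]<150 else ('.' if hsv[v,u,0]>50 and hsv[v,u,0]<95 else '-')) for u in range(160,245)))
E
```

```text
152 #...----...#######################..............######-------------------------------
153 ##...-....#########################............#######-------------------------------
154 ####....############################.........##########------------------------------
155 ######################################.....#############o##--------------------------
156 #######################################...#############.########oo####-#-------------
157 ######################################################...#...###########--oo#o--#####
158 #####################################################.........#....###....###########
159 ###############-----------##########################.......................#.....###.
160 ########-------ooooooooooooooooo--------------####...................................
161 #######--------oooooooooooooooooooooooooooooooooo-----...............................
162 #######--------oooooooooooooooooooooooooooooooooooooooooooooooo-----.................
163 #######----#--oooooooooooooooooooooooooooooooooooooooooooooooooooooo---------------..
164 #######---###ooo
[... 4499 characters left out ...]
-------...------------------------------------------------------------
215 .................................##......--------------------------------------------
216 ................................###...............##......---------------------------
217 ................................####.............####..............------------------
218 ................................####.............###.................................
219 .................................##...............###................................
220 .................................##...............##.................................
221 .....................................................................................
```

```bash
python3 - <<'E'
from h import *
M=r.camera_model('scene')
def pt(v,f,u,y):
    hx,hy,th,ps=v;x=-f*np.cos(th)+u*np.sin(th);z=.03+f*np.sin(th)+u*np.cos(th)
    return proj('scene',[hx+np.cos(ps)*x-np.sin(ps)*y,hy+np.sin(ps)*x+np.cos(ps)*y,z],M)
v0=[.605,-.1287,np.radians(75),.08]
for n,a in dict(tl0=(.14,0,-.06),tl22=(.14,.022,-.06),tr0=(.14,0,.06),tr22=(.14,.022,.06),bl0=(0,0,-.06),bl22=(0,.022,-.06),br22=(0,.022,.06),bar=(.128,.048,0),fl=(.07,.048,-.0235),fl0=(.07,.022,-.0235),fr=(.07,.048,.0235),fle=(.02,.048,-.0235)).items():
    print(n,pt(v0,*a).round(1))
obs=[((.14,0,-.06),(174.5,159.7)),((.14,0,.06),(227.5,162.7)),((0,.022,-.06),(177.5,208.5)),((0,.022,.06),(224.5,211.8)),((.128,.048,0),(196.2,177)),((.07,.048,-.0235),(189.7,190))]
for free in (0,1):
    def f(q):
        v=[v0[0]+q[0],v0[1]+q[1],q[2],v0[3]+q[3]]
        return np.concatenate([pt(v,*a)-b for a,b in obs])
    s=least_squares(f,[0,0,1.3,0],x_scale=[.01,.01,.1,.05]);
print(s.x,np.degrees(s.x[2]),s.fun.reshape(-1,2).round(1))
im=cv2.imread('pics/x_side.png');g=im.astype(int).sum(2);hsv=cv2.cvtColor(im,cv2.COLOR_BGR2HSV)
gold=cv2.inRange(hsv,(12,50,60),(30,200,255))
for w in range(128,185): print(w,''.join('o' if gold[w,u] else ('#' if g[w,u]<150 else ('.' if 50<hsv[w,u,0]<95 else '-')) for u in range(225,305)))
E
```

```text
tl0 [174.9 162.4]
tl22 [173.3 168. ]
tr0 [222.9 164.9]
tr22 [222.  170.6]
bl0 [179.5 202.9]
bl22 [178.1 208.6]
br22 [223.  211.1]
bar [196.4 179.9]
fl [188.4 196.8]
fl0 [190.  189.9]
fr [207.  197.8]
fle [189.7 210.9]
[ 9.41053300e-04  1.51819378e-03  1.20831140e+00 -2.40202775e-02] 69.23114354669664 [[ 2.5 -0.6]
 [-3.1 -0.2]
 [ 0.9 -0.7]
 [-1.2 -0.5]
 [ 1.4 -1.5]
 [-0.6  3.7]]
128 -------------#........................oo-..................o--------------------
129 -------------.........................oooo-................o---------o----------
130 ------------.........................ooooooo-.............o----------o----------
131 -----------..........................oooooooo.............o---------------------
132 -----------.........................ooooooooo.............o---------------------
133 ----------#.........................oooooooo-.............o---------------------
134 ----------.........................-oooooooo..............o---------------------
135 ---------...............####.......oooooooo-..............----------------------
136 --------................#####.....-
[... 3425 characters left out ...]
oooooooo##----######
177 ................oooooooo--------------#-------oo----------------ooo-##---#######
178 ................ooooooo----------#----#-------oo-----------------oo##----#####..
179 ................-oooooo------------#---------ooo----------------ooo##----####...
180 ..................-o-------------###---------oo-----------------oo-##---.##.....
181 ...................-------------##-----------oo-----------------oo.##---####....
182 ..................------oooo-----##---------ooo-----------------oo##----#####...
183 ..................-----ooooooooooo----------ooo-----------------oo..----######..
184 .................---#ooooooooooooooooo-o----oooooooo------------o...---########.
```

```bash
python3 - <<'E'
from h import *
MM={c:r.camera_model(c) for c in('scene','side')}
def pt(c,v,f,u,y):
    hx,hy,th,ps=v;x=-f*np.cos(th)+u*np.sin(th);z=.03+f*np.sin(th)+u*np.cos(th)
    return proj(c,[hx+np.cos(ps)*x-np.sin(ps)*y,hy+np.sin(ps)*x+np.cos(ps)*y,z],MM[c])
sc=[((.14,0,-.06),(174.5,159.7)),((.14,0,.06),(227.5,162.7)),((0,.022,-.06),(177.5,208.5)),((0,.022,.06),(224.5,211.8)),((.128,.048,0),(196.2,177)),((.07,.022,-.0235),(189.8,189.7)),((.07,.022,.0235),(207.8,190.5))]
sd=[((.14,.022,.06),(263.2,127.7)),((.14,0,.06),(269.7,131.5)),((0,.022,.06),(240.8,178)),((.128,.048,0),(250.3,139)),((.08,.022,.06),(254.6,147)),((.08,0,.06),(263.5,147.5))]
for th in(70,75): 
    print(th,[pt('side',[.605,-.1287,np.radians(th),.08],*a).round(1).tolist() for a,b in sd])
for nm,sets in(('scene',[('scene',sc)]),('side',[('side',sd[:4])]),('both',[('scene',sc),('side',sd[:4])])):
    def f(q):
        return np.concatenate([pt(c,[.605+q[0],-.1287+q[1],q[2],.08+q[3]],*a)-b for c,o in sets for a,b in o]+[[q[3]*57/1.5]])
    s=least_squares(f,[0,0,1.3,0],x_scale=[.01,.01,.1,.05],loss='soft_l1')
    print(nm,s.x.round(4),np.degrees(s.x[2]).round(1),f(s.x)[:-1].reshape(-1,2).round(1).tolist())
E
```

```text
70 [[254.3, 152.2], [260.8, 155.4], [239.8, 177.8], [250.6, 138.3], [247.7, 163.8], [254.0, 166.8]]
75 [[250.4, 151.0], [257.1, 153.7], [239.7, 178.2], [247.0, 137.7], [245.6, 163.3], [252.0, 165.9]]
scene [ 3.100e-03 -3.000e-04  1.226e+00 -3.800e-03] 70.2 [[1.0, 0.9], [-4.4, 0.5], [0.2, 0.5], [-1.8, -0.2], [0.4, -0.1], [0.2, -0.9], [0.4, -0.6]]
side [ 0.0286 -0.0373  1.0912  0.3433] 62.5 [[-1.0, 13.9], [-1.5, 12.2], [1.2, -8.5], [1.5, -10.0]]
both [ 1.3000e-03 -1.1000e-03  1.2262e+00  1.9200e-02] 70.3 [[0.3, 0.7], [-5.0, -0.5], [0.1, 0.3], [-1.8, -1.2], [0.2, -0.7], [-0.1, -1.3], [0.2, -1.4], [-9.0, 24.1], [-9.0, 23.3], [-1.0, -0.3], [-0.1, -1.1]]
```

```bash
python3 - <<'E'
from h import *
MM={c:r.camera_model(c) for c in('scene','side')}
def pt(c,v,f,u,y):
    hx,hy,th,ps=v;x=-f*np.cos(th)+u*np.sin(th);z=.03+f*np.sin(th)+u*np.cos(th)
    return proj(c,[hx+np.cos(ps)*x-np.sin(ps)*y,hy+np.sin(ps)*x+np.cos(ps)*y,z],MM[c])
sc=[((.14,0,-.06),(174.5,159.7)),((0,.022,-.06),(177.5,208.5)),((0,.022,.06),(224.5,211.8)),((.128,.048,0),(196.2,177)),((.07,.022,-.0235),(189.8,189.7)),((.07,.022,.0235),(207.8,190.5))]
sd=[((.14,.022,-.06),(263.2,127.7)),((.14,0,-.06),(269.7,131.5)),((0,.022,.06),(240.8,178)),((.128,.048,0),(250.3,139))]
for nm,sets in(('scene',[('scene',sc)]),('side',[('side',sd)]),('both',[('scene',sc),('side',sd)])):
  for ps in(.06,.08,.10):
    def f(q): return np.concatenate([pt(c,[.605+q[0],-.1287+q[1],q[2],ps],*a)-b for c,o in sets for a,b in o])
    s=least_squares(f,[0,0,1.3],x_scale=[.01,.01,.1],loss='soft_l1')
    print(nm,ps,s.x.round(4),np.degrees(s.x[2]).round(1),s.cost.round(1),f(s.x).reshape(-1,2).round(1).tolist())
E
```

```text
scene 0.06 [ 2.9000e-03 -9.0000e-04  1.2355e+00] 70.8 2.6 [[1.0, 0.8], [-0.1, 0.1], [-2.2, 0.1], [0.1, 0.3], [-0.0, -0.9], [0.2, -0.4]]
scene 0.08 [ 3.1000e-03 -8.0000e-04  1.2315e+00] 70.6 2.5 [[0.6, 1.1], [0.0, 0.5], [-2.0, -0.3], [0.1, 0.2], [-0.1, -0.7], [0.2, -0.5]]
scene 0.1 [ 3.5000e-03 -6.0000e-04  1.2256e+00] 70.2 2.8 [[0.3, 1.4], [0.1, 1.1], [-1.8, -0.5], [0.2, 0.1], [-0.0, -0.6], [0.3, -0.7]]
side 0.06 [-0.0047  0.0025  1.265 ] 72.5 0.8 [[0.5, 0.1], [0.2, -0.8], [-0.4, 0.7], [-0.4, -0.2]]
side 0.08 [-0.0034  0.0026  1.2508] 71.7 0.8 [[0.4, 0.1], [0.1, -0.8], [-0.4, 0.8], [-0.2, -0.2]]
side 0.1 [-0.0022  0.0027  1.2367] 70.9 0.8 [[0.3, 0.1], [-0.0, -0.9], [-0.4, 0.8], [0.1, -0.1]]
both 0.06 [ 2.2000e-03 -4.0000e-04  1.2297e+00] 70.5 5.5 [[1.3, 0.4], [0.1, -0.1], [-2.0, -0.1], [0.3, -0.2], [0.2, -1.2], [0.4, -0.7], [0.3, -0.4], [-0.2, -1.2], [-1.9, -0.6], [-0.6, -1.0]]
both 0.08 [ 2.500e-03 -4.000e-04  1.223e+00] 70.1 5.2 [[0.9, 0.6], [0.2, 0.3], [-1.8, -0.5], [0.4, -0.4], [0.2, -1.1], [0.4, -0.9], [0.2, -0.5], [-0.3, -1.3], [-1.6, -0.4], [-0.4, -1.0]]
both 0.1 [ 2.8000e-03 -3.0000e-04  1.2154e+00] 69.6 5.4 [[0.6, 0.9], [0.3, 0.8], [-1.6, -0.8], [0.5, -0.6], [0.2, -1.0], [0.5, -1.1], [0.1, -0.6], [-0.4, -1.4], [-1.4, -0.3], [-0.2, -0.9]]
```

Both cameras put the lid near 71°, a few degrees short. I'll look straight down at the bar before correcting it.

Call:
play_rows([
  [[0,0,0],[0,0,-0.6],-0.3],
  [[0,0,0],[-0.6,0.58,-0.4],-0.3],
  [[0,0,0],[-0.6,0.58,-0.25],-0.3],
  [[0,0,0],[-0.6,0.58,0],-0.3],
  [[0,0,0],[-0.6,0.58,0],-0.3],
])

```text
t: 32.28
eef_pos: [0.5914, -0.1481, 0.2716]
tool_rot: [0.001, -0.04, 0.999, -0.0]
force: [0.0, -1.1, 0.3]
finger_gap: 0.0556
gripper_force: 0.0
```

Call:
play_rows([
  [[0,0,0],[-0.6,0.58,0],-0.3],
  [[0,0,0],[0,0,0],-0.3],
  [[0,0,0],[0,0,0],-0.3],
])

```text
t: 32.53
eef_pos: [0.6129, -0.1227, 0.2702]
tool_rot: [-0.0, -0.042, 0.999, 0.0]
force: [0.3, -0.6, -0.8]
finger_gap: 0.0554
gripper_force: 0.0
```

```bash
python3 - <<'E'
from h import *
go(.612,-.128,.27);save('wl','wrist');M=r.camera_model('wrist')
import json;json.dump({k:np.array(v).tolist() for k,v in M.items() if k in('K','pose')},open('Mwl.json','w'))
im=cv2.imread('pics/wl.png');g=im.astype(int).sum(2);hsv=cv2.cvtColor(im,cv2.COLOR_BGR2HSV)
gold=cv2.inRange(hsv,(12,50,60),(30,200,255))
def pt(hx,hy,th,ps,f,u,y):
    x=-f*np.cos(th)+u*np.sin(th);z=.03+f*np.sin(th)+u*np.cos(th)
    return proj('wrist',[hx+np.cos(ps)*x-np.sin(ps)*y,hy+np.sin(ps)*x+np.cos(ps)*y,z],M)
for th in(70,75): print(th,[(a,pt(.6065,-.129,np.radians(th),.08,*a).round(1).tolist()) for a in((.128,.048,0),(.14,0,-.06),(.14,0,.06),(.14,.022,0),(0,0,.06),(.07,.0,.06))])
for w in range(90,260,3): print(w,''.join('o' if gold[w,u] else ('#' if g[w,u]<150 else ('.' if 50<hsv[w,u,0]<95 else '-')) for u in range(150,370,3)))
E
```

```text
tcp [ 0.6129 -0.1227  0.2702] phi 94.8 tilt [-0.  0. -1.] -> units [ 0.03 -0.13  0.01]
70 [((0.128, 0.048, 0), [248.4, 176.8]), ((0.14, 0, -0.06), [178.2, 119.6]), ((0.14, 0, 0.06), [318.4, 119.8]), ((0.14, 0.022, 0), [248.3, 145.2]), ((0, 0, 0.06), [295.9, 148.0]), ((0.07, 0.0, 0.06), [304.8, 136.9])]
75 [((0.128, 0.048, 0), [248.5, 189.3]), ((0.14, 0, -0.06), [178.2, 133.9]), ((0.14, 0, 0.06), [318.4, 134.1]), ((0.14, 0.022, 0), [248.3, 159.8]), ((0, 0, 0.06), [295.9, 148.0]), ((0.07, 0.0, 0.06), [304.8, 142.5])]
90 ...------------oooooo--------------------------oooooo---------.--.......--
93 ...------------oooooo-------------------------ooooooo------------.......--
96 ...-----------ooooooo-------------------------ooooooo------------......---
99 ...---........ooooooo-------------------------ooooooo.........---......---
102 ...---........ooooooo---oo--------------------ooooooo.........---......---
105 ...---........-oooooo---oooo------------------ooooooo.........---......--.
108 ...---.........---ooo-------------------------ooooooo.........---.....o--.
111 ...---...........-ooo-----
[... 3219 characters left out ...]
..........................-o-----------o-....................-------
237 --.........---.#................oo-----------o........#..--......---------
240 --.........---##................oo-----------o........##---.....----------
243 --........----##................oo----------oo........##----....----------
246 --.......----###................oo----------oo........##----.....---------
249 --....##-----###................o-----------o-........###----.--.---------
252 --...###-----###...............-o-----------o.........###-------.---------
255 --...##-----#####..............oo-----------o.........####----------------
258 --..###-----#####..............oo----------oo.........####----------------
```

Three cameras agree: the lid is at about 70°, with the bar at (0.608,-0.129). I'll re-pinch the bar there and advance it the remaining 12 mm.

Call:
play_rows([
  [[0,0,0],[0.135,-0.147,0.4],-0.4],
  [[0,0,0],[0,0,0.7],-0.4],
  [[0,0,0],[0,0,0.8],-0.4],
  [[0,0,0],[0,0,0.7],-0.4],
  [[0,0,0],[0,0,0.4],-0.4],
])

```text
t: 33.0
eef_pos: [0.6051, -0.1312, 0.1478]
tool_rot: [-0.002, -0.04, 0.999, 0.0]
force: [0.3, 0.2, 0.1]
finger_gap: 0.0599
gripper_force: 0.0
```

Call:
play_rows([
  [[0,0,0],[0,0,0.3],-0.4],
  [[0,0,0],[0,0,0.03],-0.2],
  [[0,0,0],[0,0,0],0.1],
  [[0,0,0],[0,0,0],0.3],
  [[0,0,0],[0,0,0],0.5],
], grip_force=40)

```text
t: 33.42
eef_pos: [0.6077, -0.1309, 0.1387]
tool_rot: [0.001, -0.04, 0.999, -0.0]
force: [-0.6, -0.8, 0.6]
finger_gap: 0.0291
gripper_force: 40.1
```

Call:
play_rows([
  [[0,0,0],[0,0,0],0.7],
  [[0,0,0],[0,0,0],0.7],
  [[0,0,0],[0,0,0],0.7],
])

```text
t: 33.67
eef_pos: [0.608, -0.1308, 0.1385]
tool_rot: [0.001, -0.041, 0.999, -0.001]
force: [-1.0, -2.7, 6.6]
finger_gap: 0.029
gripper_force: 40.8
```

```bash
cat >> h.py <<'E'
def lidfit(nm):
    c='scene';M=r.camera_model(c);im=save(nm,c)[:,:,::-1].copy();g=im.astype(int).sum(2);hsv=cv2.cvtColor(im,cv2.COLOR_BGR2HSV)
    gold=cv2.inRange(hsv,(12,50,60),(30,200,255))
    for u in(180,186,215,220): 
        col=np.nonzero(gold[150:175,u])[0]; print('top',u,150+col.min() if len(col) else None,end=' ')
    bl=(g[173:186,188:206]<150); rows=np.nonzero(bl.sum(1)>=7)[0]; print('bar rows',rows+173)
E
python3 - <<'E'
from h import *
lidfit('y1');s=r.read_state();print(s['eef_pos'],s['finger_gap'],s['force'])
E
```

```text
top 180 161 top 186 None top 215 168 top 220 164 bar rows [173 174 175 176 177 178 179]
[ 0.60799769 -0.13081458  0.13853843] 0.0290887497673456 [-0.87379652 -2.80312948  7.0733431 ]
```

Call:
play_rows([
  [[0,0,0],[-0.075,0,0],0.7],
  [[0,0,0],[-0.075,0,0],0.7],
  [[0,0,0],[-0.075,0,0.007],0.7],
  [[0,0,0],[-0.075,0,0.008],0.7],
  [[0,0,0],[0,0,0],0.7],
])

```text
t: 34.13
eef_pos: [0.6202, -0.1296, 0.1375]
tool_rot: [0.001, -0.041, 0.999, -0.0]
force: [0.5, -2.0, 6.6]
finger_gap: 0.0289
gripper_force: 41.0
```

```bash
python3 - <<'E'
from h import *
lidfit('y2');s=r.read_state();print(s['eef_pos'],s['finger_gap'],s['force']);save('y2s','side')
E
```

```text
top 180 165 top 186 None top 215 172 top 220 163 bar rows [173 174 175 176 177 178 179 180 181 182 183]
[ 0.62014928 -0.12961705  0.13751358] 0.02879566296866042 [-0.23029202 -1.86077291  6.0753993 ]
```

Call:
play_rows([
  [[0,0,0],[0,0,0],0.3],
  [[0,0,0],[0,0,0],0.1],
  [[0,0,0],[0,0,0],-0.2],
  [[0,0,0],[0,0,0],-0.4],
  [[0,0,0],[0,0,0],-0.4],
])

```text
t: 34.65
eef_pos: [0.6192, -0.1292, 0.1367]
tool_rot: [-0.0, -0.041, 0.999, 0.0]
force: [-0.7, -0.3, 0.9]
finger_gap: 0.06
gripper_force: 0.0
```

```bash
python3 - <<'E'
from h import *
lidfit('y3');s=r.read_state();print(s['eef_pos'],s['finger_gap'],s['force']);save('y3s','side')
E
```

```text
top 180 None top 186 168 top 215 166 top 220 163 bar rows [178 179 180 181 182 183]
[ 0.61922739 -0.12923497  0.1367188 ] 0.05998843695511542 [-0.27152265  0.1466164   0.5437016 ]
```

Call:
play_rows([
  [[0,0,0],[0,0,-0.2],-0.4],
  [[0,0,0],[0,0,-0.5],-0.4],
  [[0,0,0],[0,0,-0.8],-0.4],
  [[0,0,0],[0,0,-0.8],-0.4],
  [[0,0,0],[0,0,-0.8],-0.4],
])

```text
t: 35.17
eef_pos: [0.619, -0.1292, 0.2628]
tool_rot: [-0.0, -0.041, 0.999, 0.0]
force: [1.7, -0.3, -0.1]
finger_gap: 0.0593
gripper_force: 0.0
```

Call:
play_rows([
  [[0,0,0],[0,0,-0.15],-0.4],
  [[0,0,0],[0,0,0],-0.4],
  [[0,0,0],[0,0,0],-0.4],
])

```text
t: 35.42
eef_pos: [0.6192, -0.1293, 0.2669]
tool_rot: [0.0, -0.041, 0.999, -0.0]
force: [0.0, -0.2, -0.4]
finger_gap: 0.0599
gripper_force: 0.0
```

```bash
cat > wl.py <<'E'
from h import *
lidfit('y4');save('y4s','side');save('wl2','wrist');M=r.camera_model('wrist');s=r.read_state();print(s['eef_pos'])
im=cv2.imread('pics/wl2.png');g=im.astype(int).sum(2);hsv=cv2.cvtColor(im,cv2.COLOR_BGR2HSV)
gold=cv2.inRange(hsv,(12,50,60),(30,200,255))
def pt(hx,hy,th,ps,f,u,y):
    x=-f*np.cos(th)+u*np.sin(th);z=.03+f*np.sin(th)+u*np.cos(th)
    return proj('wrist',[hx+np.cos(ps)*x-np.sin(ps)*y,hy+np.sin(ps)*x+np.cos(ps)*y,z],M)
for th in(70,75): print(th,[(a,pt(.6065,-.129,np.radians(th),.08,*a).round(1).tolist()) for a in((.128,.048,0),(.14,0,-.06),(.14,0,.06),(.14,.022,0))])
for w in range(96,210,2): print(w,''.join('o' if gold[w,u] else ('#' if g[w,u]<150 else ('.' if 50<hsv[w,u,0]<95 else '-')) for u in range(150,340,3)))
E
python3 wl.py
```

```text
top 180 165 top 186 165 top 215 162 top 220 163 bar rows [178 179 180 181 182 183]
[ 0.61860722 -0.12911459  0.26536632]
70 [((0.128, 0.048, 0), [255.0, 171.8]), ((0.14, 0, -0.06), [183.2, 113.2]), ((0.14, 0, 0.06), [326.8, 113.2]), ((0.14, 0.022, 0), [255.1, 139.3])]
75 [((0.128, 0.048, 0), [255.0, 184.8]), ((0.14, 0, -0.06), [183.2, 127.8]), ((0.14, 0, 0.06), [326.8, 127.8]), ((0.14, 0.022, 0), [255.1, 154.2])]
96 ....---........-oooooo--------------------------ooooooo.........
98 ....---........-oooooo--------------------------ooooooo.........
100 ....---........-oooooo--------------------------oooooo-.........
102 ....---........-oooooo--------------------------oooooo-.........
104 ....---.........oooooo--------------------------oooooo-.........
106 .....--............ooo--------------------------ooo-oo..........
108 .....--............ooo--------------------------ooo.............
110 .....--............ooo--------------------------ooo.............
112 .....--............ooo--------------------------ooo.............
114 .....--............ooo--------------------------ooo.........
[... 2547 characters left out ...]
..........
190 .............................###########........................
192 .............................###########........................
194 ................................................................
196 ................................................................
198 ................................................................
200 ................................................................
202 ................................................................
204 ................................................................
206 ................................................................
208 ................................................................
```

The lid now reads 75° in the wrist and scene views. Going to the pack.

Call:
play_rows([
  [[0,0,0],[0.41,-0.7,0],-0.4],
  [[0,0,0],[0.41,-0.7,0],-0.4],
  [[0,0,0],[0.41,-0.7,0],-0.4],
  [[0,0,0],[0.41,-0.7,0],-0.4],
  [[0,0,0],[0.41,-0.7,0],-0.4],
])

```text
t: 35.98
eef_pos: [0.5477, -0.2765, 0.2656]
tool_rot: [-0.001, -0.041, 0.999, 0.001]
force: [0.9, -0.6, -1.1]
finger_gap: 0.0593
gripper_force: 0.0
```

Call:
play_rows([
  [[0,0,0],[0.41,-0.7,0],-0.4],
  [[0,0,0],[0.41,-0.7,0],-0.4],
  [[0,0,0],[0.41,-0.7,0],-0.4],
  [[0,0,0],[0.41,-0.7,0],-0.4],
  [[0,0,1],[0,0,0.5],-0.4],
])

```text
t: 36.4
eef_pos: [0.4912, -0.3983, 0.2486]
tool_rot: [0.001, 0.011, 1.0, -0.002]
force: [0.0, -1.6, 0.2]
finger_gap: 0.0599
gripper_force: 0.0
```

Call:
play_rows([
  [[0,0,0.3],[0,0,0.5],-0.4],
  [[0,0,0],[0,0,0],-0.4],
  [[0,0,0],[0,0,0],-0.4],
])

```text
t: 36.65
eef_pos: [0.492, -0.3919, 0.2255]
tool_rot: [-0.001, 0.027, 1.0, 0.001]
force: [0.3, -0.4, 0.3]
finger_gap: 0.0596
gripper_force: 0.0
```

```bash
python3 - <<'E'
from h import *
go(.4927,-.3915,-.002);save('wp','wrist');M=r.camera_model('wrist')
im=cv2.imread('pics/wp.png');hsv=cv2.cvtColor(im,cv2.COLOR_BGR2HSV)
a=np.radians(-3.2)
for dx,dy in((-25,-18),(25,-18),(25,18),(-25,18)):
    w=np.array([.4927,-.3915])+np.array([np.cos(a)*dx-np.sin(a)*dy,np.sin(a)*dx+np.cos(a)*dy])/1000;print(proj('wrist',[*w,.04],M).round(1),proj('wrist',[*w,.006],M).round(1))
m=cv2.inRange(hsv,(95,60,20),(130,255,255))
c=proj('wrist',[.4927,-.3915,.04],M).astype(int)
for v in range(c[1]-40,c[1]+50,3): print(v,''.join('#' if x else '.' for x in m[v,c[0]-45:c[0]+45:2]),c[0]-45)
E
```

```text
tcp [ 0.492  -0.3919  0.2255] phi 86.94 tilt [-0.002  0.002 -1.   ] -> units [-0.03 -0.    5.69]
[238.4 139.7] [239.7 135.5]
[238.9 182.3] [240.1 174.8]
[269.6 182.4] [268.3 174.9]
[270.4 139.8] [268.9 135.6]
121 ............................................. 209
124 ............................................. 209
127 ............................................. 209
130 ............................................. 209
133 ............................................. 209
136 ............................................. 209
139 ............................................. 209
142 ................###############.............. 209
145 ................##...####...###.............. 209
148 ................#.....###....##.............. 209
151 ................##...####...###.............. 209
154 ................##############............... 209
157 ................##############............... 209
160 ................##############............... 209
163 ................##############............... 209
166 ................##############............... 209
169 ................##############............... 209
172 ................##############............... 209
175 ................##############............... 209
178 ................##############............... 209
181 ................##############............... 209
184 ............................................. 209
187 ............................................. 209
190 ............................................. 209
193 ............................................. 209
196 ............................................. 209
199 ............................................. 209
202 ............................................. 209
205 ............................................. 209
208 ............................................. 209
```

Pack is exactly where I left it. Grasping it by its long sides.

Call:
play_rows([
  [[0,0,0],[-0.02,0,0.7],-0.4],
  [[0,0,0],[0,0,0.9],-0.4],
  [[0,0,0],[0,0,0.9],-0.4],
  [[0,0,0],[0,0,0.9],-0.4],
  [[0,0,0],[0,0,0.8],-0.4],
], grip_force=30)

```text
t: 37.12
eef_pos: [0.4942, -0.3925, 0.0582]
tool_rot: [0.0, 0.026, 1.0, -0.0]
force: [0.7, -0.4, -1.3]
finger_gap: 0.06
gripper_force: 0.0
```

Call:
play_rows([
  [[0,0,0],[0,0,0.6],-0.4],
  [[0,0,0],[0,0,0.4],-0.4],
  [[0,0,0],[0,0,0.3],-0.4],
  [[0,0,0],[0,0,0.17],-0.4],
  [[0,0,0],[0,0,0],-0.4],
])

```text
t: 37.53
eef_pos: [0.4937, -0.3924, -0.0003]
tool_rot: [-0.0, 0.027, 1.0, 0.0]
force: [0.5, 0.5, -0.2]
finger_gap: 0.0598
gripper_force: 0.0
```

Call:
play_rows([
  [[0,0,0],[0,0,0],-0.1],
  [[0,0,0],[0,0,0],0.2],
  [[0,0,0],[0,0,0],0.4],
  [[0,0,0],[0,0,0],0.6],
  [[0,0,0],[0,0,0],0.6],
])

```text
t: 37.95
eef_pos: [0.4942, -0.3932, 0.0014]
tool_rot: [0.001, 0.027, 1.0, -0.001]
force: [0.1, 0.3, 7.7]
finger_gap: 0.0353
gripper_force: 31.0
```

Call:
play_rows([
  [[0,0,0],[0,0,-0.3],0.6],
  [[0,0,0],[0,0,-0.7],0.6],
  [[0,0,0],[0,0,-0.8],0.6],
  [[0,0,-0.6],[0,0,-0.8],0.6],
  [[0,0,-0.7],[0,0,-0.8],0.6],
])

```text
t: 38.37
eef_pos: [0.4932, -0.3924, 0.1387]
tool_rot: [0.0, -0.042, 0.999, -0.0]
force: [0.6, -1.2, -1.0]
finger_gap: 0.0353
gripper_force: 30.5
```

Call:
play_rows([
  [[0,0,0],[-0.05,0.5,-0.6],0.6],
  [[0,0,0],[-0.09,0.8,0],0.6],
  [[0,0,0],[-0.09,0.8,0],0.6],
  [[0,0,0],[-0.09,0.8,0],0.6],
  [[0,0,0],[-0.09,0.8,0],0.6],
])

```text
t: 38.78
eef_pos: [0.4975, -0.2424, 0.1614]
tool_rot: [0.001, -0.04, 0.999, -0.0]
force: [1.4, 0.6, -1.6]
finger_gap: 0.0353
gripper_force: 30.6
```

Call:
play_rows([
  [[0,0,0],[-0.09,0.8,0],0.6],
  [[0,0,0],[-0.1,0.8,0],0.6],
  [[0,0,0],[-0.1,0.7,0],0.6],
  [[0,0,0],[0,0.36,0],0.6],
  [[0,0,0],[0,0,0],0.6],
])

```text
t: 39.2
eef_pos: [0.5003, -0.1341, 0.161]
tool_rot: [0.0, -0.042, 0.999, 0.0]
force: [0.9, -0.1, -1.5]
finger_gap: 0.0356
gripper_force: 30.5
```

Call:
play_rows([
  [[0,0,0],[0,0,0],0.6],
  [[0,0,0],[0,0,0],0.6],
])

```text
t: 39.37
eef_pos: [0.501, -0.1376, 0.1606]
tool_rot: [0.0, -0.041, 0.999, -0.0]
force: [0.3, -0.9, -1.4]
finger_gap: 0.0356
gripper_force: 30.5
```

```bash
python3 - <<'E'
from h import *
go(.5013,-.1375,.002);save('wb','wrist');M=r.camera_model('wrist')
im=cv2.imread('pics/wb.png');g=im.astype(int).sum(2);hsv=cv2.cvtColor(im,cv2.COLOR_BGR2HSV)
gold=cv2.inRange(hsv,(12,50,60),(30,200,255));bl=cv2.inRange(hsv,(95,60,40),(130,255,255))
for w in range(60,300,5): print(w,''.join('o' if gold[w,u] else('B' if bl[w,u] else ('#' if g[w,u]<150 else ('.' if 50<hsv[w,u,0]<95 else '-'))) for u in range(100,420,4)))
def P(x,y,z,a=.08,h=(.6065,-.129)):
    x=x-.07;return proj('wrist',[h[0]+np.cos(a)*x-np.sin(a)*y,h[1]+np.sin(a)*x+np.cos(a)*y,z],M).round(1)
for n,q in dict(frontbotL=(-.07,-.06,0),frontbotR=(-.07,.06,0),fL=(-.07,-.06,.03),fR=(-.07,.06,.03),fiL=(-.066,-.056,.03),fiR=(-.066,.056,.03),rib=(-.008,-.056,.024),ribR=(-.008,.056,.024),gR=(-.012,-.104,.045),gL=(-.012,.104,.045)).items(): print(n,P(*q))
r.capture('side');
E
```

```text
tcp [ 0.501  -0.1376  0.1606] phi 94.65 tilt [ 0.001 -0.001 -1.   ] -> units [-0.    0.    3.96]
60 ---------------............................------------------o..................
65 -------------..............................----------------------------.........
70 -----------................................----------------------------.........
75 ---------..................................-----------------------------------..
80 .-------...................................----------------------------.--------
85 ..---.......................................--------------------------..........
90 .............................................................--....-o...........
95 ................................................................................
100 ................................................................................
105 ................................................................................
110 .........BBBBBBBBBBBBBBBBBBBBB..................................................
115 .........BBBBBBBBBBBBBBBBBBBBBBBBBBBBBBBBBBBBBBBBBBBBBBBBBBBBBBBBBBBBB..
[... 2555 characters left out ...]
...
270 ....................B------##BBBBBBBBBBBBBBBBBBBB##-------......................
275 ..................BBB------##BBBBBBBBBBBBBBBBBBBB#-------#-.....................
280 .................BBB---##--##BBBBBBBBBBBBBBBBBBBB#----------B...................
285 .....#BBBBB......BBB#B#####-#BBBBBBBBBBBBBBBBBBBB#-##########.....-----.........
290 ...####BBBBBBBBBBBB########-#BBBBBBBBBBBBBBBBBBBB#-##############-#-#--..--.....
295 .##########BBBB#B##########-#BBBBBBBBBBBBBBBBBBB-#-####################-###-....
frontbotL [196.1 134.7]
frontbotR [312.1 134.7]
fL [190.5 139.1]
fR [317.9 139.1]
fiL [195.  143.3]
fiR [313.4 143.3]
rib [199.3 199. ]
ribR [309. 199.]
gR [145.  202.5]
gL [363.4 202.4]
```

```bash
python3 - <<'E'
from h import *
im=cv2.imread('pics/wb.png').astype(int).sum(2);M=r.camera_model('wrist')
for c in(210,225,246,290,305): print(c,'rows128+',im[128:150,c].tolist(),'| rows180+',im[178:204,c].tolist())
print('pad cols row160',im[160,228:284].tolist())
def P(x,y,z,a=.08,h=(.6065,-.129)):
    x=x-.07;return proj('wrist',[h[0]+np.cos(a)*x-np.sin(a)*y,h[1]+np.sin(a)*x+np.cos(a)*y,z],M).round(1)
for n,q in dict(bot=(-.07,0,0),topo=(-.07,0,.03),topi=(-.066,0,.03),floor_at_wall=(-.066,0,.005),rib_f_top=(-.008,0,.024),rib_f_bot=(-.008,0,.005),rib_b_top=(-.004,0,.024),bay=(-.037,0,.005)).items(): print(n,P(*q))
v=im[250,200:320];print('pack row250',v.tolist())
for q in((-25,-18),(25,-18),(25,18),(-25,18)):
    print('pack',proj('wrist',[.4995+q[0]/1e3,-.1375+q[1]/1e3,.1606+.0046+.034],M).round(1))
E
```

```text
210 rows128+ [197, 200, 235, 321, 371, 375, 419, 586, 663, 672, 664, 585, 459, 435, 438, 437, 436, 436, 437, 436, 435, 435] | rows180+ [671, 672, 671, 671, 671, 670, 669, 668, 668, 662, 582, 446, 397, 391, 385, 386, 409, 536, 631, 659, 652, 576, 421, 377, 377, 376]
225 rows128+ [197, 198, 235, 321, 368, 373, 377, 408, 432, 435, 436, 436, 436, 437, 435, 436, 439, 438, 438, 438, 438, 439] | rows180+ [675, 675, 674, 673, 674, 673, 673, 673, 669, 647, 562, 445, 400, 377, 342, 298, 293, 293, 289, 287, 292, 292, 299, 371, 434, 454]
246 rows128+ [190, 189, 210, 308, 362, 373, 375, 398, 423, 433, 431, 410, 353, 307, 304, 305, 307, 307, 310, 312, 310, 309] | rows180+ [470, 478, 476, 477, 474, 474, 473, 472, 474, 466, 418, 386, 391, 382, 346, 291, 282, 281, 281, 279, 280, 278, 286, 338, 414, 448]
290 rows128+ [180, 180, 188, 231, 318, 365, 367, 380, 408, 427, 430, 430, 429, 429, 430, 430, 430, 430, 431, 428, 427, 428] | rows180+ [433, 431, 432, 432, 433, 433, 433, 432, 471, 592, 645, 573, 431, 383, 379, 375, 378, 400, 528, 624, 649, 637, 553, 424, 435, 450]
305 rows128+ [179, 178, 184, 221, 31
[... 689 characters left out ...]
54.1 167. ]
pack row250 [385, 385, 387, 385, 384, 385, 388, 386, 381, 336, 223, 166, 159, 159, 180, 243, 265, 270, 270, 276, 277, 276, 277, 276, 276, 274, 277, 276, 276, 277, 275, 275, 277, 275, 274, 275, 274, 274, 273, 275, 274, 274, 274, 274, 273, 273, 270, 274, 270, 275, 269, 271, 271, 272, 273, 273, 270, 274, 269, 272, 270, 270, 269, 271, 274, 273, 271, 270, 273, 273, 271, 274, 269, 272, 271, 270, 276, 275, 276, 274, 275, 275, 272, 274, 275, 275, 275, 276, 274, 271, 266, 266, 257, 202, 163, 158, 160, 175, 285, 369, 383, 386, 387, 384, 384, 384, 385, 385, 380, 344, 234, 180, 170, 171, 169, 170, 170, 171, 171, 168]
pack [217.7 214.3]
pack [213.  311.6]
pack [288.4 316.6]
pack [301.5 220.5]
```

In the wrist view the case sits about 3.5 mm nearer than my model (front inner edge at row 139.5, rib at 190.5), so I'm shifting the target TCP to x = 0.4966. Lowering.

Call:
play_rows([
  [[0,0,0],[0.11,0,0.4],0.6],
  [[0,0,0],[0,0,0.7],0.6],
  [[0,0,0],[0,0,0.7],0.6],
  [[0,0,0],[0,0,0.5],0.6],
  [[0,0,0],[0,0,0.4],0.6],
])

```text
t: 39.88
eef_pos: [0.4957, -0.1378, 0.0503]
tool_rot: [-0.001, -0.04, 0.999, 0.0]
force: [0.3, 1.5, -0.5]
finger_gap: 0.0355
gripper_force: 30.5
```

Call:
play_rows([
  [[0,0,0],[0,0,0.2],0.6],
  [[0,0,0],[0,0,0],0.6],
  [[0,0,0],[0,0,0],0.6],
  [[0,0,0],[0,0,0],0.6],
])

```text
t: 40.22
eef_pos: [0.4969, -0.1376, 0.0449]
tool_rot: [0.001, -0.04, 0.999, -0.0]
force: [0.4, -0.5, -0.8]
finger_gap: 0.0352
gripper_force: 30.5
```

```bash
python3 - <<'E'
from h import *
go(.4966,-.1379,.0004);save('wc','wrist');M=r.camera_model('wrist')
im=cv2.imread('pics/wc.png').astype(int).sum(2)
def P(x,y,z,a=.08,h=(.6032,-.1293)):
    x=x-.07;return proj('wrist',[h[0]+np.cos(a)*x-np.sin(a)*y,h[1]+np.sin(a)*x+np.cos(a)*y,z],M).round(1)
for n,q in dict(bot=(-.07,0,0),topo=(-.07,0,.03),topi=(-.066,0,.03),ribft=(-.008,.04,.024),ribbt=(-.004,.04,.024),packfb=(-.062,0,.045),packft=(-.062,0,.079)).items(): print(n,P(*q))
p=P(-.066,0,.03)
for c in(int(p[0])-8,int(p[0])+8): print(c,[(w,int(im[w,c])) for w in range(int(p[1])-25,int(p[1])+40,2)])
q=P(-.008,.045,.024);c=int(q[0]);print('rib',c,[(w,int(im[w,c])) for w in range(int(q[1])-20,min(383,int(q[1])+20),2)])
E
```

```text
tcp [ 0.4969 -0.1376  0.0449] phi 94.64 tilt [ 0.001 -0.001 -1.   ] -> units [ 0.01 -0.01  1.11]
bot [253.5 158.9]
topo [253.5 169.9]
topi [253.5 176.4]
ribft [313.5 258. ]
ribbt [313.2 263.3]
packfb [253.5 190.8]
packft [253.4 214.7]
245 [(151, 166), (153, 170), (155, 170), (157, 170), (159, 293), (161, 356), (163, 357), (165, 358), (167, 357), (169, 360), (171, 406), (173, 413), (175, 415), (177, 355), (179, 277), (181, 278), (183, 279), (185, 281), (187, 280), (189, 282), (191, 278), (193, 243), (195, 244), (197, 243), (199, 243), (201, 310), (203, 431), (205, 436), (207, 446), (209, 268), (211, 245), (213, 251), (215, 263)]
261 [(151, 167), (153, 163), (155, 168), (157, 167), (159, 264), (161, 352), (163, 357), (165, 356), (167, 357), (169, 360), (171, 405), (173, 416), (175, 415), (177, 377), (179, 277), (181, 276), (183, 276), (185, 276), (187, 276), (189, 280), (191, 277), (193, 238), (195, 239), (197, 239), (199, 238), (201, 310), (203, 430), (205, 436), (207, 444), (209, 268), (211, 241), (213, 243), (215, 260)]
rib 321 [(238, 412), (240, 413), (242, 411), (244, 407), (246, 359), (248, 330), (250, 227), (252, 166), (254, 167), (256, 158), (258, 163), (260, 156), (262, 157), (264, 150), (266, 151), (268, 152), (270, 150), (272, 150), (274, 151), (276, 147)]
```

The case edges now match the model to within 1 px and the pack is about 1 mm forward of centre. Small shift, then down.

Call:
play_rows([
  [[0,0,0],[-0.02,0,0.2],0.6],
  [[0,0,0],[0,0,0.25],0.6],
  [[0,0,0],[0,0,0.25],0.6],
  [[0,0,0],[0,0,0.2],0.6],
  [[0,0,0],[0,0,0],0.6],
])

```text
t: 40.68
eef_pos: [0.4961, -0.1366, 0.0061]
tool_rot: [-0.001, -0.041, 0.999, 0.001]
force: [-0.5, 0.3, -1.9]
finger_gap: 0.0352
gripper_force: 30.5
```

Call:
play_rows([
  [[0,0,0],[0,0,0.1],0.6],
  [[0,0,0],[0,0,0.05],0.6],
  [[0,0,0],[0,0,0],0.6],
  [[0,0,0],[0,0,0],0.6],
])

```text
t: 41.02
eef_pos: [0.4972, -0.137, 0.0021]
tool_rot: [0.0, -0.041, 0.999, -0.0]
force: [-0.3, -0.0, -1.4]
finger_gap: 0.0357
gripper_force: 30.5
```

```bash
python3 - <<'E'
from h import *
go(.4966,-.1379,.0004);s=r.read_state();print(s['force'],s['torque'],s['finger_gap'])
E
```

```text
tcp [ 0.4972 -0.137   0.0021] phi 94.66 tilt [ 0. -0. -1.] -> units [ 0.02 -0.02  0.04]
[-0.28225228 -0.04920393 -1.3548722 ] [ 0.00642807 -0.0005959  -0.01435792] 0.03573847595488039
```

Call:
play_rows([
  [[0,0,0],[0,0,0.03],0.6],
  [[0,0,0],[0,0,0],0.6],
  [[0,0,0],[0,0,0],0.6],
])

```text
t: 41.27
eef_pos: [0.4972, -0.137, 0.001]
tool_rot: [0.0, -0.041, 0.999, -0.0]
force: [0.4, -0.2, -1.0]
finger_gap: 0.0353
gripper_force: 30.5
```

Call:
play_rows([
  [[0,0,0],[0,0,0.02],0.6],
  [[0,0,0],[0,0,0],0.6],
  [[0,0,0],[0,0,0],0.6],
])

```text
t: 41.52
eef_pos: [0.4971, -0.137, 0.0]
tool_rot: [0.0, -0.041, 0.999, 0.0]
force: [0.2, 0.3, -0.9]
finger_gap: 0.0357
gripper_force: 30.5
```

Call:
play_rows([
  [[0,0,0],[0,0,0.02],0.6],
  [[0,0,0],[0,0,0],0.6],
  [[0,0,0],[0,0,0],0.6],
])

```text
t: 41.77
eef_pos: [0.4972, -0.137, -0.0006]
tool_rot: [0.0, -0.041, 0.999, -0.0]
force: [-0.4, 0.9, 5.3]
finger_gap: 0.0354
gripper_force: 31.4
```

Call:
play_rows([
  [[0,0,0],[0,0,0.02],0.6],
  [[0,0,0],[0,0,0],0.6],
  [[0,0,0],[0,0,0],0.6],
])

```text
t: 42.02
eef_pos: [0.4972, -0.1371, -0.0006]
tool_rot: [0.0, -0.041, 0.999, -0.0]
force: [-5.5, 2.4, 24.9]
finger_gap: 0.0355
gripper_force: 33.7
```

Seated on the floor (contact at the expected height). Easing off, releasing, and rising.

Call:
play_rows([
  [[0,0,0],[0,0,-0.025],0.6],
  [[0,0,0],[0,0,0],0.3],
  [[0,0,0],[0,0,0],0],
  [[0,0,0],[0,0,0],-0.25],
  [[0,0,0],[0,0,0],-0.25],
])

```text
t: 42.43
eef_pos: [0.4971, -0.137, -0.0007]
tool_rot: [-0.0, -0.041, 0.999, 0.0]
force: [0.9, 0.6, -0.9]
finger_gap: 0.0533
gripper_force: 0.0
```

Call:
play_rows([
  [[0,0,0],[0,0,0],-0.25],
  [[0,0,0],[0,0,-0.2],-0.25],
  [[0,0,0],[0,0,-0.5],-0.25],
  [[0,0,0],[0,0,-0.8],-0.25],
  [[0,0,0],[0,0,-0.8],-0.25],
])

```text
t: 42.85
eef_pos: [0.4964, -0.1367, 0.0925]
tool_rot: [-0.001, -0.041, 0.999, 0.0]
force: [0.3, -0.8, -0.5]
finger_gap: 0.0533
gripper_force: 0.0
```

Call:
play_rows([
  [[0,0,0],[0,0,-0.8],-0.25],
  [[0,0,0],[0,0,-0.8],-0.25],
  [[0,0,0],[0,0,-0.8],-0.25],
  [[0,0,0],[0,0,-0.5],-0.25],
  [[0,0,0],[0,0,0],-0.25],
])

```text
t: 43.27
eef_pos: [0.4989, -0.1377, 0.2122]
tool_rot: [0.003, -0.041, 0.999, -0.001]
force: [0.3, 0.0, 1.3]
finger_gap: 0.0535
gripper_force: 0.0
```

```bash
cat > fin.py <<'E'
from h import *
s=r.read_state();print(s['t'],s['eef_pos'],s['finger_gap'],s['force'])
save('wf','wrist');M=r.camera_model('wrist')
im=cv2.imread('pics/wf.png');g=im.astype(int).sum(2);hsv=cv2.cvtColor(im,cv2.COLOR_BGR2HSV)
gold=cv2.inRange(hsv,(12,50,60),(30,200,255));bl=cv2.inRange(hsv,(95,60,40),(130,255,255))
for w in range(96,290,4): print(w,''.join('o' if gold[w,u] else('B' if bl[w,u] else ('#' if g[w,u]<150 else ('.' if 50<hsv[w,u,0]<95 else '-'))) for u in range(130,380,4)))
def P(x,y,z,a=.08,h=(.6032,-.1293)):
    x=x-.07;return proj('wrist',[h[0]+np.cos(a)*x-np.sin(a)*y,h[1]+np.sin(a)*x+np.cos(a)*y,z],M).round(1)
for n,q in dict(bot=(-.07,0,0),topo=(-.07,0,.03),topi=(-.066,0,.03),ribft=(-.008,.04,.024),pfl=(-.062,-.018,.039),pfr=(-.062,.018,.039),prl=(-.012,-.018,.039),prr=(-.012,.018,.039)).items(): print(n,P(*q))
lidfit('z_scene');save('z_side','side')
E
python3 fin.py
```

```text
43.2667 [ 0.49886809 -0.1376857   0.21220563] 0.05352405334238165 [0.29891642 0.04120455 1.26542028]
96 ...............................................................
100 ..............................#................................
104 ...............................................................
108 ......BBBBBBBBBBBBBBBBBBBBBBBBBBBBBBBBBBBBBBBBBBBBBB.B.........
112 .....BBBBBBBBBBBBBBBBBBBBBBBBBBBBBBBBBBBBBBBBBBBBBBBBBBBBB.....
116 ......BBBBBBBBBBBBBBBBBBBBBBBBBBBBBBBBBBBBBBBBBBBBBBBBBBBB.....
120 ......BB................................................BB.....
124 ......BB................................................BB.....
128 ......BB..........ooooooooooooooooooooooooooo...........BB.....
132 ......BB..........ooooooooooooooooooooooooooo...........BB.....
136 ......BB..........oooooooooBBBBBBBB-ooooooooo...........BB.....
140 ......BB..........oooooooooBBBBBBBBBooooooooo...........BB.....
144 ......BB..........oooooooooBBooBBooBooooooooo..........BBB.....
148 ......BB..........oooooooooBB--BB-BBooooooooo..........BBB.....
152 ......BBB.........ooooooooo-BBBBBBBBoooooooo
[... 1858 characters left out ...]
4 ........##----####ooooooooooooooooooooooooooo-###------........
268 .......###----####ooooooooooooooooooooooooooo-###----##........
272 .......##-.--#####ooooooooooooooooooooooooooo---#-----##.......
276 ......###-----####ooooooooooooooooooooooooooo---#-----###......
280 ....#######---##-oooooooooooooooooooooooooooo---#---#######....
284 ...########.--##-ooooooooooooooooooooooooooooo--#---########...
288 ...##########-###oooooooooooooooooooooooooooooo-#--#########...
bot [253.8 127.9]
topo [253.8 131.2]
topi [253.8 134.9]
ribft [287.8 183.8]
pfl [237.  139.8]
pfr [270.5 139.8]
prl [237.7 184.3]
prr [269.8 184.3]
top 180 164 top 186 164 top 215 163 top 220 163 bar rows [179 180 181 182 183]
```

Pack is upright on the blue pad (rows 135–182), with the rib at about 184 and the front wall at 127–135. The case is centred in the tape and the lid is unchanged. The arm is clear, so I'm handing in.

Call:
play_rows([
  [[0,0,0],[0.3,0,-0.5],-0.25],
  [[0,0,0],[0.3,0,-0.5],-0.25],
  [[0,0,0],[0,0,0],-0.25],
  [[0,0,0],[0,0,0],-0.25],
])

```text
t: 43.75
eef_pos: [0.4728, -0.139, 0.2472]
tool_rot: [-0.0, -0.04, 0.999, 0.0]
force: [0.9, -0.3, -0.2]
finger_gap: 0.0533
gripper_force: 0.0
```

```bash
python3 -c "
from station import r
print(r.sign_off())"
```

```text
the job is handed in; nothing more can be done
None
```

The job is handed in at about 44 s: the pack went onto the orange board, the closed case slid into the blue outline (about 1 mm off centre when last measured), the lid was set to about 75° (cameras read 74–77°, after a second pinch because the first left it near 70°), and the pack now stands upright on the blue pad.

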